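Ready the bench lathe for a chuck change

TASK

Get the small red lathe ready for a chuck change: swing its yellow-framed guard up and over to the back until it stays open on its own, then turn the black spindle-lock knob on top of the headstock clockwise until it clicks into its locked position. Then clear all the wooden offcuts, those in the grey bin and any left in the black tray under the guard, into the plywood scrap crate, and after that take the spindle spanner that was buried in the bin and lay it flat in the black tray. Leave the other things on the bench where they are.

Things in the scene. Friction and masses are not known exactly. Their poses are not given: they have to be found in the camera images.
- lathe: small hobby bench lathe, fixed; red with dark bed. Origin: centre of its underside, on the bench. Its y axis runs along the 380 mm bed towards the headstock, its x axis away from the robot; turned up to 0.12 rad. Bed 90 mm wide, top 50 mm above the bench. Headstock 100 x 90 mm, centred at y = +145 mm, top 140 mm above the bench. Tailstock at y = -187 to -142 mm, top 110 mm above the bench
- guard (a joint): angle of the guard (rad): 0 shut and level over the tray, grows as the front swings up and over to the back, stop at 2.5 (lying back behind the tray, its bar then about 215 mm above the bench). Light hinge: below about 1.55 it falls shut, above about 1.65 it falls open by its own weight. About 1.2 N at the bar starts it
- guard_hinge (a point): middle of the guard's hinge line, 105 mm above the bench, at lathe x = +80 mm; the line runs along the lathe's y. Its axes are those of the lathe
- guard_bar (a point): middle of the guard's black round bar handle: 12 mm diameter, 110 mm long along the lathe's y, 180 mm from the hinge line. When shut it is on the robot's side at hinge height (105 mm), with a 29 mm open gap between the bar and the panel's front edge; the panel (clear, yellow frame, 145 x 216 mm) lies between bar and hinge. The bar can turn between gripping fingers, so the tool may keep pointing down while it carries the bar round
- lock_knob (a joint): angle of the spindle-lock knob (rad): 0 unlocked, grows clockwise seen from above, stop at 1.2. An over-centre spring resists until 0.6 (at most about 0.12 N m), beyond which it snaps on to 1.2, locked; left short of 0.6 it springs back to 0
- lock_grip (a point): on the knob's vertical axis, at gripping height, 168 mm above the bench (28 mm above the headstock top). The knob's grip is a bar 46 mm long along this point's x, 16 mm wide along its y, 30 mm tall (top 178 mm above the bench), on a steel disc of 48 mm diameter whose top is 148 mm above the bench. The point turns with the knob
- tray_in (a point): centre of the inner floor of the black tray fixed on the lathe bed, 55 mm above the bench. Inside 90 mm (x) by 210 mm (y), walls 17 mm above this floor. Axes as the lathe's
- bin: grey open bin, fixed, 240 x 160 x 60 mm (x, y, z), walls and floor 5 mm; origin: centre of its underside. It and the scrap crate may change places
- scrap_in (a point): centre of the inner floor (5 mm above the bench) of the plywood scrap crate, fixed: outside 240 x 170 mm (x, y), 45 mm high, walls 5 mm; axes along its sides
- spanner: steel double-ended spanner lying flat on the bin floor, along the bin's length: 160 mm long (its x), handle 26 mm wide (its y), heads 42 mm wide, 12 mm thick (its z), about 0.2 kg; origin at its centre
- offcut1: pale wood offcut, half square half turned round, with a contrasting band: 60 mm long (its x), 34 mm wide (its y), 32 mm high (its z), about 0.05 kg; origin at its centre. At the start it lies across the spanner in the bin, balanced on it and 12 mm clear of the bin floor. Three to five of the five offcuts are there; the others are absent (None)
- offcut2: mid-brown wood offcut, half square half turned round, with a contrasting band: 60 mm long (its x), 34 mm wide (its y), 32 mm high (its z), about 0.05 kg; origin at its centre. At the start it lies across the spanner in the bin, balanced on it and 12 mm clear of the bin floor. Three to five of the five offcuts are there; the others are absent (None)
- offcut3: dark wood offcut, half square half turned round, with a contrasting band: 60 mm long (its x), 34 mm wide (its y), 32 mm high (its z), about 0.05 kg; origin at its centre. At the start it lies across the spanner in the bin, balanced on it and 12 mm clear of the bin floor. Three to five of the five offcuts are there; the others are absent (None)
- offcut4: mid-brown wood offcut, half square half turned round, with a contrasting band: 60 mm long (its x), 34 mm wide (its y), 32 mm high (its z), about 0.05 kg; origin at its centre. At the start it lies across the spanner in the bin, balanced on it and 12 mm clear of the bin floor. Three to five of the five offcuts are there; the others are absent (None)
- offcut5: pale wood offcut, half square half turned round, with a contrasting band: 60 mm long (its x), 34 mm wide (its y), 32 mm high (its z), about 0.05 kg; origin at its centre. At the start it lies in the black tray on the lathe bed, under the guard. Three to five of the five offcuts are there; the others are absent (None)
- glue: white glue bottle, 48 mm diameter, 130 mm tall; bystander, leave alone. Origin: centre of its underside
- mallet: wooden mallet lying flat, about 260 mm long, 26 mm high; bystander, leave alone. Origin: centre of its underside
- brush: bench brush lying flat; bystander, leave alone. Origin: centre of its underside
- sanding_block: cork sanding block 90 x 50 x 30 mm; bystander, leave alone. Origin: centre of its underside
- cup: blue steel cup, 72 mm diameter, 90 mm tall; bystander, leave alone. Origin: centre of its underside
- bowl_blank: round bowl blank, 110 mm diameter, 45 mm tall; bystander, leave alone. Origin: centre of its underside
- tape: yellow tape roll, 60 mm diameter, 20 mm tall; bystander, leave alone. Origin: centre of its underside

How it is judged:
By the outcome, as a careful person would: the job done as asked, in the order asked, and still so for the second after the job is handed in, with the robot touching nothing.
Of offcut1, offcut2, offcut3, offcut4, offcut5 only 3 to 5 are there at a start; the rules pass over those that are not, and their reading is None.
At some moment in a run one of offcut1, offcut2, offcut3, offcut4 may be knocked a few centimetres aside while the robot is not near it.
Once in a run the grip may slacken for a moment while it holds something.
It also fails if it takes over 210 s, if anything falls off the work surface, if the arm or the gripper's body presses on something with over 40 N, if the wrist force passes 120 N, or if a joint passes its speed limit or range.

ROBOT

A 6-joint arm with a two-finger parallel gripper is mounted at the origin on the work surface. World frame = base frame: x ahead of the robot, y to its left, z up, the work surface at z = 0. Lengths are in m, angles in rad, forces in N, time in s.
With the tool pointing down it reaches from about 0.3 to 0.825 m from the base axis. Payload 5.4 kg.
Tool frame: the origin (TCP) lies midway between the tips of the shut fingers; the grasp point (between the pads) lies 19 mm behind it (tcp_to_grasp is the distance from the TCP to the grasp point, in m); z points along the fingers, y is the direction in which the jaws open and shut (so a half turn about z gives the same grasp; the last joint's range is limited). The gripper opens to 92 mm and grips with 3 to 60 N. Pads are 20 mm wide; open, the fingers measure 128 mm over their backs; the gripper's body (75 mm by 189 mm) begins 69 mm behind the grasp point.
Start: joints at [-1.475, 0.158, 1.597, -0, 1.386, -0.21], TCP at [0.173, -0.548, 0.215] pointing down, gripper open.
Joint ranges: [-2.91, 2.91], [-0.94, 2.29], [0.18, 2.7], [-1.29, 4.43], [0.17, 2.64], [-3, 3]. Speed limits (rad/s): [2.57, 2.57, 3.14, 3.14, 3.14, 3.14].

INTERFACE

Orientations are given as a unit quaternion [w, x, y, z].
In Python, from workcell import * gives the robot as it stands. The module is installed in compiled form; this text tells all that it offers.
- The arm moves only by the tool drive_tool, never from a script. Its argument "commands" is a list of rows, each an object with "dp": the shift along the tool's x, y, z in mm, a list of three; "dr": the turn, a rotation vector about the tool's x, y, z in rad, a list of three; "jaw": the finger opening in mm, from 0 to 91.9. In form: [{"dp": [x, y, z], "dr": [wx, wy, wz], "jaw": jaw}, ...]. A call has 1 to 8 rows; each row shifts and turns the commanded pose from where the row before left it, along the tool's axes as they then stand; what a row does not reach is not made up. A row lasts 1/8 s, in which the tool goes at most 62.5 mm and 10.7 degrees, less where a joint would pass 70% of its speed; a pose out of reach is approached as far as the arm can. A call is refused whole if a number of a shift passes 62.5 or a number of a turn 0.188, either way. A call with a gripper value outside its range is refused whole. The fingers move at their own pace and stop on an object; "grip_force" is the grip in N (left out, the last holds). Time passes only in rows, so rows that do not move let the fingers close. It gives the time, the measured TCP pose, the force and the opening at its end, in the units of the state.
- state(): the state, without advancing time (a new reading comes with each control period).
- camera(name): name is "side" or "top"; returns (picture, depth): 400x640x3 uint8, red, green, blue; 400x640 float32, m along the optical axis (not along the pixel's ray), 0 where there is no reading.
- camera_model(name): a dict with "K" (3x3 intrinsics, pixels), "D" ([k1, k2, p1, p2, k3] as OpenCV has them; the pictures are not rectified), "rvec" (rotation vector, rad) and "tvec" (3), from world to camera coordinates, as OpenCV has them. Camera axes: x right, y down, z forward; pixel columns grow to the right and rows downward; lengths in m; the calibration is good to about 2 mm. A picture is of the moment at which its call begins. camera_model takes no time and is no camera call.
- hand_in(): hands the job in, once; it reports no verdict.
Trained networks look in the newest picture that a camera, given by its name, has taken for a name from the list of things; names that differ only in an ending like _2 or _b are one class to them, and where a whole thing is asked for, a point or a joint stands for the part that bears it (a point fixed in the world has none). Each returns a list of dicts, best first, with "score" (0 to 1); they miss things now and then, are a little off and sometimes report something else, mostly with a low value. They report only what shows in the picture. A call takes as long as a camera call.
- cut_out(camera, name): "region" (400x640 bool, what is visible of it) and "extent" ([left, top, right, bottom] in pixels, round what is visible of it).
The state is a dict: "time_s": time; "joint_pos": joint angles; "qd": joint speeds; "joint_efforts": joint torques, N m; "tcp_pos": TCP position; "orientation": TCP orientation; "ft_force": force on the tool from outside, world axes, zero at the start; "torque": the same for the moment, N m; "width": opening from 0.0 (shut) to 1.0 (fully open).
Only numpy, scipy, OpenCV 4.12 (cv2) and the standard library are available. Lean on these libraries where they do the work, as an engineer would, in place of code of your own. Each camera call takes 0.05 s, during which the arm holds its last target.

## Working session

There is one attempt and no reset: what is moved stays moved. The work goes in short steps, Python scripts to look and compute and a tool call to move; the robot and the scene stay as the last step left them, time stands still between calls to the robot, and variables do not carry over. Pictures are saved under pics/ and viewed, and the job is handed in when it is done.

Besides the shell and the picture viewer there is one more tool, called after ">>>" as name(argument=value, ...) on one line, values as JSON. drive_tool: Moves the arm, as the interface text tells. Its arguments: {"type":"object","properties":{"commands":{"type":"array"},"grip_force":{"type":"number"}},"required":["commands"]}

```bash
mkdir -p pics; ls
python3 - <<'E'
from workcell import *
import cv2
print(state())
for n in("side","top"):
    p,d=camera(n); cv2.imwrite(f"pics/{n}0.png",p[:,:,::-1]); print(n,camera_model(n), d.min(),d.max())
E
```

```text
pics
{'time_s': 0.0, 'joint_pos': array([-1.47509053e+00,  1.59050276e-01,  1.59821974e+00,  1.10518941e-05,
        1.38621623e+00, -2.10080756e-01]), 'qd': array([-0.00052225,  0.00047542, -0.00021525,  0.00026555,  0.00046859,
       -0.00015764]), 'joint_efforts': array([-1.79655039e-03, -3.85569227e+01, -3.22109485e+01,  6.99682161e-02,
        3.79286113e-02, -1.58069365e-04]), 'tcp_pos': array([ 0.17303228, -0.54768798,  0.2136245 ]), 'orientation': array([-9.44938548e-04,  9.88334286e-01,  1.52297216e-01,  5.95376499e-05]), 'ft_force': array([ 0.11245407,  0.46044381, -0.66936561]), 'torque': array([ 0.05337394, -0.00508393, -0.0489947 ]), 'width': 0.9980380626562213}
side {'K': array([[385.32568554,   0.        , 315.18614001],
       [  0.        , 385.32568554, 194.18886348],
       [  0.        ,   0.        ,   1.        ]]), 'D': array([-0.07991758,  0.        ,  0.        ,  0.        ,  0.        ]), 'rvec': array([ 0.62902909, -2.50390494,  1.34203109]), 'tvec': array([0.55452956, 0.19812204, 1.09756299])} 0.0 3.4702647
top {'K': array([[376.37054737,   0.        , 323.57129718],
       [  0.        , 376.37054737, 200.64220369],
       [  0.        ,   0.        ,   1.        ]]), 'D': array([0.01084369, 0.        , 0.        , 0.        , 0.        ]), 'rvec': array([ 2.14463544, -2.20540565,  0.11885328]), 'tvec': array([0.13208038, 0.58192909, 1.14485952])} 0.0 2.0859885
```

View pics/side0.png

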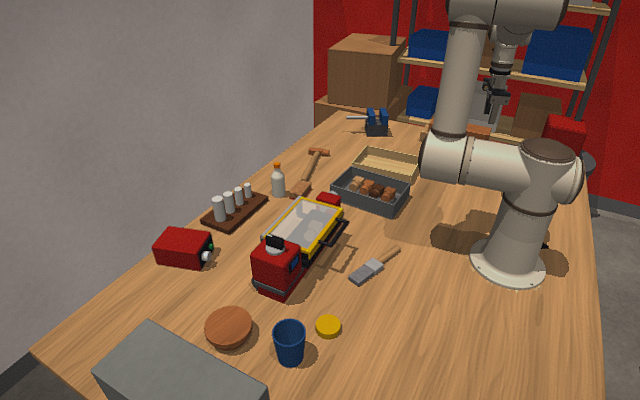

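View pics/top0.png

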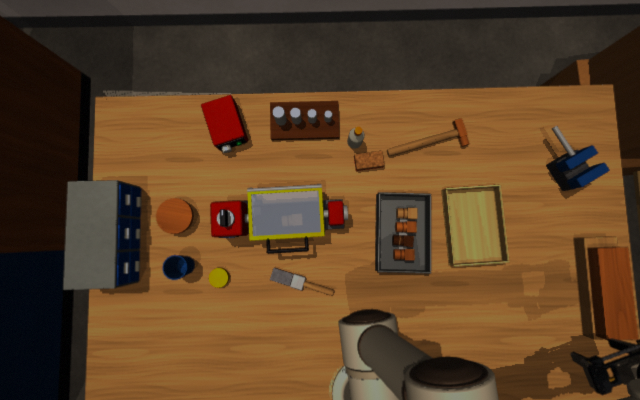

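```bash
cat > h.py <<'E'
from workcell import *
import cv2, numpy as np
from scipy.spatial.transform import Rotation as R
def cm(n):
    m=camera_model(n); Rm=cv2.Rodrigues(np.array(m["rvec"]))[0]; return m,Rm
def world(n,d):
    m,Rm=cm(n)
    v,u=np.mgrid[0:400,0:640]
    p=cv2.undistortPoints(np.stack([u,v],-1).reshape(-1,1,2).astype(np.float64),m["K"],m["D"]).reshape(400,640,2)
    c=np.concatenate([p*d[...,None],d[...,None]],-1)
    w=(c-m["tvec"])@Rm
    w[d<=0]=np.nan
    return w
def proj(n,P):
    m,_=cm(n)
    return cv2.projectPoints(np.atleast_2d(np.array(P,float)),m["rvec"],m["tvec"],m["K"],m["D"])[0].reshape(-1,2)
def rect(P):
    r=cv2.minAreaRect((P[:,:2]*1000).astype(np.float32)); return r
def crop(p,x0,y0,x1,y1,f,name):
    cv2.imwrite("pics/"+name,cv2.resize(p[y0:y1,x0:x1,::-1],None,fx=f,fy=f,interpolation=cv2.INTER_CUBIC))
def st():
    s=state(); q=s["orientation"]; r=R.from_quat([q[1],q[2],q[3],q[0]]); m=r.as_matrix()
    print("t",round(s["time_s"],2),"tcp",s["tcp_pos"].round(4),"jawyaw",round(np.arctan2(m[1,1],m[0,1]),4),"z",m[:,2].round(3),"F",s["ft_force"].round(1),"w",round(s["width"]*92,1),"q",s["joint_pos"].round(2)); return s,r
def plan(pos,yaw=None):
    """dp in tool axes mm, and dr z for tool (pointing down) to reach world pos and jaw-axis yaw (mod pi); plus levelling"""
    s,r=st(); m=r.as_matrix()
    d=(np.array(pos)-s["tcp_pos"])*1000
    print("dp(tool)",(m.T@d).round(1))
    if yaw is not None:
        best=None
        for k in(-1,0,1,2):
            y=yaw+k*np.pi; yv=np.array([np.cos(y),np.sin(y),0]); z=np.array([0,0,-1.]); x=np.cross(yv,z)
            g=np.stack([x,yv,z],1); rv=R.from_matrix(m.T@g).as_rotvec()
            if best is None or np.linalg.norm(rv)<np.linalg.norm(best)-1e-6: best=rv
        print("dr(tool)",best.round(4))
E
python3 - <<'E'
from h import *
p,d=camera("top"); w=world("top",d)
crop(p,190,160,520,300,2.4,"topc.png")
for n in ["lathe","guard","lock_knob","bin","offcut1","offcut2","offcut3","offcut4","offcut5","spanner","scrap_in","guard_bar"]:
    try: L=cut_out("top",n)
    except Exception as e: print(n,e); continue
    for o in L[:3]:
        P=w[o["region"]]; P=P[~np.isnan(P[:,0])]
        print(n,round(o["score"],2),o["extent"],len(P),np.median(P,0).round(3),rect(P), np.percentile(P[:,2],[5,95]).round(3))
print(state()["time_s"])
E
```

```text
lathe 0.72 [208.8, 184.3, 348.4, 252.9] 5878 [0.539 0.247 0.108] ((528.439208984375, 244.05694580078125), (382.47705078125, 191.58229064941406), 88.16284942626953) [0.097 0.143]
lathe 0.34 [159.4, 253.1, 194.4, 279.0] 596 [0.399 0.566 0.052] ((400.0756530761719, 551.3755493164062), (70.02765655517578, 65.94280242919922), 88.34830474853516) [0.004 0.091]
guard 0.61 [247.9, 182.7, 325.1, 254.9] 4058 [0.544 0.229 0.107] ((528.8339233398438, 238.00094604492188), (192.61366271972656, 239.06895446777344), 1.0954067707061768) [0.104 0.111]
lock_knob 0.53 [219.1, 210.6, 234.1, 227.4] 239 [0.531 0.386 0.156] ((532.3761596679688, 392.97235107421875), (47.00285720825195, 44.75621795654297), 88.23521423339844) [0.144 0.18 ]
lock_knob 0.18 [388.8, 233.6, 413.3, 247.0] 230 [ 0.457 -0.122  0.047] ((454.88897705078125, -126.99989318847656), (71.14163208007812, 34.119808197021484), 88.72480773925781) [0.029 0.051]
bin 0.83 [374.3, 190.1, 433.2, 274.8] 3488 [ 0.48  -0.121  0.006] ((481.14080810546875, -130.2814178466797), (179.4279327392578, 256.53076171875), 88.31036376953125) [0.001 0.059]
offcut1 0
[... 2628 characters left out ...]
223 [ 0.497 -0.135  0.047] ((497.5502624511719, -133.60997009277344), (60.592559814453125, 33.32695388793945), 87.6159896850586) [0.037 0.052]
spanner 0.4 [399.2, 217.4, 404.5, 248.4] 68 [ 0.478 -0.126  0.017] ((478.2766418457031, -125.17560577392578), (22.67724609375, 93.92927551269531), 87.00609588623047) [0.013 0.038]
scrap_in 0.71 [441.1, 182.4, 508.1, 264.0] 4619 [ 0.497 -0.36   0.005] ((497.8868103027344, -359.2221374511719), (239.66517639160156, 194.5098419189453), 1.4671565294265747) [0.001 0.043]
guard_bar 0.87 [250.1, 184.4, 324.8, 252.4] 3966 [0.543 0.229 0.107] ((527.664306640625, 227.71759033203125), (189.4291534423828, 215.23963928222656), 1.1392322778701782) [0.104 0.111]
0.75
```

View pics/topc.png

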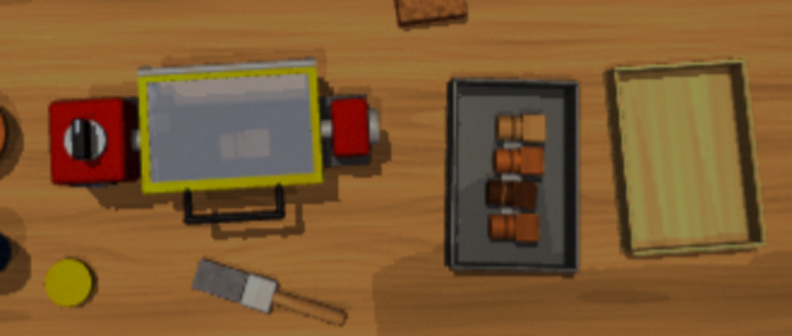

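Run:
```python
from h import *
p,d=camera("top"); w=world("top",d)
pi=p.astype(int)
Z=w[...,2]; X=w[...,0];Y=w[...,1]
roi=(X>.3)&(X<.7)&(Y>0)&(Y<.45)
red=(pi[...,0]>100)&(pi[...,1]<60)
for nm,msk in [("head",roi&(abs(Z-.14)<.006)),("tail",roi&red&(abs(Z-.11)<.01)&(Y<.2)),
  ("yellow",roi&(pi[...,0]>130)&(pi[...,1]>120)&(pi[...,2]<80)&(abs(Z-.107)<.01)),
  ("bar",roi&(pi.max(-1)<60)&(abs(Z-.105)<.015)&(X<.46)),
  ("knobtop",roi&(Z>.165)),
  ("panel",roi&(abs(Z-.108)<.005)),]:
    P=w[msk]; print(nm,len(P),P.mean(0).round(4),rect(P),np.percentile(P[:,2],[5,50,95]).round(4))
    if nm in("bar","knobtop"):
        c=P[:,:2]-P[:,:2].mean(0); u,s,vt=np.linalg.svd(c,full_matrices=False); print("dir",vt[0], s/np.sqrt(len(P)),P.min(0).round(3),P.max(0).round(3))
# bin rim, crate rim
for nm,lo,hi,y0,y1 in [("bin",.052,.065,-.25,-.02),("crate",.038,.05,-.48,-.25)]:
    msk=(X>.3)&(X<.7)&(Y>y0)&(Y<y1)&(Z>lo)&(Z<hi)&((pi.max(-1)<90) if nm=="bin" else True)
    P=w[msk]; print(nm,len(P),rect(P))
# depth on workbench
m=(X>.3)&(X<.35)&(Y>.1)&(Y<.3); print("bench z",np.median(Z[m]))
# side view
p,d=camera("side"); w2=world("side",d); crop(p,200,120,460,320,3,"sidec.png")
pi=p.astype(int); X,Y,Z=w2[...,0],w2[...,1],w2[...,2]
print("bench z side",np.median(Z[(X>.3)&(X<.35)&(Y>.1)&(Y<.3)]))
roi=(X>.3)&(X<.7)&(Y>0)&(Y<.45)
for nm,msk in [("head",roi&(abs(Z-.14)<.005)),("yellow",roi&(pi[...,0]>130)&(pi[...,1]>120)&(pi[...,2]<80)&(abs(Z-.107)<.01)),("knobtop",roi&(Z>.168)),("bar",roi&(pi.max(-1)<60)&(abs(Z-.105)<.012)&(X<.46))]:
    P=w2[msk]; print(nm,len(P),P.mean(0).round(4),rect(P) if len(P) else 0)
```

```text
head 857 [0.5322 0.3905 0.1394] ((531.5791015625, 391.6503601074219), (101.97715759277344, 88.39301300048828), 2.0547237396240234) [0.1355 0.1393 0.1432]
tail 304 [0.5428 0.0833 0.1097] ((542.9141845703125, 83.08700561523438), (64.65586853027344, 39.96135711669922), 2.467158317565918) [0.1063 0.1096 0.1129]
yellow 723 [0.5374 0.2289 0.1087] ((544.2841796875, 228.90786743164062), (140.2901153564453, 216.37945556640625), 2.0060479640960693) [0.1055 0.1087 0.1121]
bar 181 [0.441  0.2255 0.1096] ((445.4996032714844, 223.8544158935547), (117.46137237548828, 28.57206153869629), 89.86477661132812) [0.1057 0.1096 0.1131]
dir [-0.01458725  0.9998936 ] [0.03919997 0.00670263] [0.431 0.165 0.104] [0.46  0.283 0.116]
knobtop 115 [0.5308 0.3874 0.1773] ((412.598388671875, 210.49925231933594), (471.1842956542969, 42.41263198852539), 56.4771614074707) [0.1671 0.1767 0.1809]
dir [-0.54695727 -0.83716053] [0.04281657 0.01128129] [0.3   0.002 0.165] [0.556 0.399 0.303]
panel 4402 [0.542  0.2164 0.1076] ((528.8019409179688, 214.0614471435547), (191.84458923339844, 331.2428283691406), 1.7402031421661377) [0.1042 0.1075 0.1115]
bin 470 ((481.0744934082031, -123.796875), (159.38748168945312, 239.42022705078125), 86.82958984375)
crate 558 ((498.30352783203125, -351.5709533691406), (240.1227264404297, 174.52601623535156), 2.3286221027374268)
bench z 0.0016905468660249512
bench z side 0.0022378265332643962
head 647 [0.5219 0.4025 0.139 ] ((530.4326782226562, 392.026611328125), (97.57909393310547, 88.9620132446289), 1.6196911334991455)
yellow 411 [0.5272 0.2155 0.1076] ((541.9803466796875, 224.2903289794922), (141.2353515625, 219.1724090576172), 1.3213504552841187)
knobtop 119 [0.528  0.3942 0.175 ] ((529.5975952148438, 392.5749206542969), (17.021326065063477, 44.93595504760742), 88.98605346679688)
bar 158 [0.4391 0.2329 0.108 ] ((444.119384765625, 224.791015625), (120.19925689697266, 31.080307006835938), 89.97183227539062)
```

View pics/sidec.png

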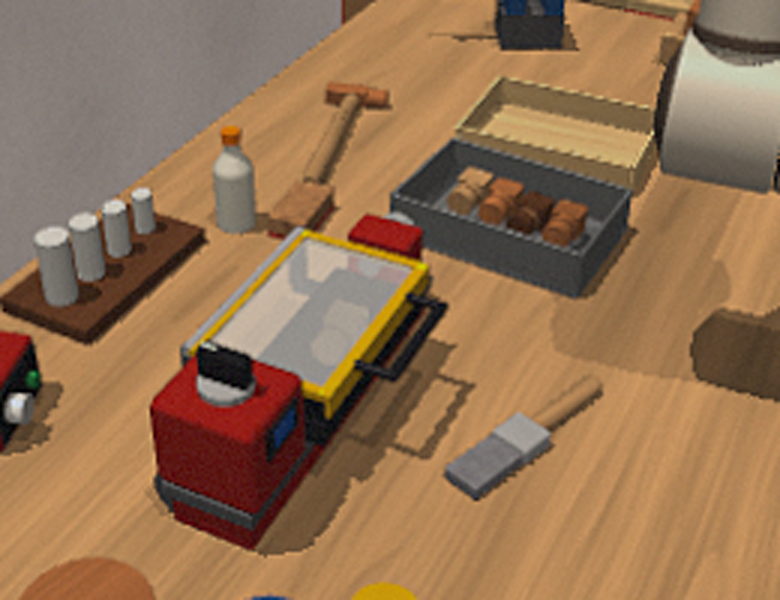

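```bash
cat >> h.py <<'E'
yawL=.036; O=np.array([.5367,.2466])
def L2W(x,y,z): 
    c,s=np.cos(yawL),np.sin(yawL); return np.array([O[0]+c*x-s*y,O[1]+s*x+c*y,z])
E
python3 - <<'E'
from h import *
print(L2W(-.1,-.019,.2), L2W(0,.145,.168))
plan(L2W(-.1,-.019,.2),.036)
E
```

```text
[0.43744865 0.22401309 0.2       ] [0.53148113 0.39150605 0.168     ]
t 0.85 tcp [ 0.1731 -0.5483  0.2146] jawyaw -1.265 z [ 0. -0. -1.] F [-1.3  1.  -0.1] w 92.2 q [-1.48  0.16  1.6   0.    1.39 -0.21]
dp(tool) [ 484.6 -656.9   14.6]
dr(tool) [ 0.     0.    -1.301]
```

>>> drive_tool(commands=[{"dp": [44,-59,0],"dr": [0,0,0],"jaw": 24},{"dp": [44,-59,0],"dr": [0,0,0],"jaw": 24},{"dp": [44,-59,0],"dr": [0,0,0],"jaw": 24},{"dp": [44,-59,0],"dr": [0,0,0],"jaw": 24},{"dp": [44,-59,0],"dr": [0,0,0],"jaw": 24},{"dp": [44,-59,0],"dr": [0,0,0],"jaw": 24},{"dp": [44,-59,0],"dr": [0,0,0],"jaw": 24},{"dp": [44,-59,0],"dr": [0,0,0],"jaw": 24}], grip_force=10)

```text
time_s: 1.85
tcp_pos: [0.3379, -0.0744, 0.215]
orientation: [0.001, 0.988, 0.152, 0.001]
ft_force: [0.7, -0.3, -0.2]
width: 0.262
```

>>> drive_tool(commands=[{"dp": [0,0,0],"dr": [0,0,-0.1627],"jaw": 24},{"dp": [0,0,0],"dr": [0,0,-0.1627],"jaw": 24},{"dp": [0,0,0],"dr": [0,0,-0.1627],"jaw": 24},{"dp": [0,0,0],"dr": [0,0,-0.1627],"jaw": 24},{"dp": [0,0,0],"dr": [0,0,-0.1627],"jaw": 24},{"dp": [0,0,0],"dr": [0,0,-0.1627],"jaw": 24},{"dp": [0,0,0],"dr": [0,0,-0.1627],"jaw": 24},{"dp": [0,0,0],"dr": [0,0,-0.1627],"jaw": 24}])

```text
time_s: 2.85
tcp_pos: [0.3375, -0.0761, 0.2147]
orientation: [0.0, 0.692, 0.722, 0.0]
ft_force: [-0.4, 0.3, -0.2]
width: 0.263
```

Run:
```python
from h import *
plan(L2W(-.1,-.019,.2),.036)
```

```text
t 2.85 tcp [ 0.3375 -0.0761  0.2147] jawyaw 0.0419 z [ 0. -0. -1.] F [-0.4  0.3 -0.2] w 24.2 q [-0.58 -0.51  2.18  0.    1.47 -0.62]
dp(tool) [295.7 112.5  14.7]
dr(tool) [0.0003 0.0002 0.0059]
```

>>> drive_tool(commands=[{"dp": [49,18.7,2.5],"dr": [0,0,0.006],"jaw": 24},{"dp": [49,18.7,2.5],"dr": [0,0,0],"jaw": 24},{"dp": [49,18.7,2.5],"dr": [0,0,0],"jaw": 24},{"dp": [49,18.7,2.5],"dr": [0,0,0],"jaw": 24},{"dp": [49,18.7,2.5],"dr": [0,0,0],"jaw": 24},{"dp": [49,18.7,2.5],"dr": [0,0,0],"jaw": 24},{"dp": [0,0,0],"dr": [0,0,0],"jaw": 24}])

```text
time_s: 3.72
tcp_pos: [0.4403, 0.2238, 0.199]
orientation: [-0.0, 0.695, 0.719, -0.0]
ft_force: [0.6, -0.2, 0.4]
width: 0.261
```

Run:
```python
from h import *
plan(L2W(-.1,-.019,.096),.036)
p,d=camera("side"); crop(p,220,120,420,300,3,"s1.png")
```

```text
t 3.73 tcp [0.4403 0.2238 0.199 ] jawyaw 0.0348 z [-0.001  0.    -1.   ] F [ 0.6 -0.2  0.4] w 24.0 q [ 0.22 -0.04  1.84  0.    1.35  0.19]
dp(tool) [  0.3  -2.7 103. ]
dr(tool) [-0.0012 -0.0002 -0.0012]
```

View pics/s1.png

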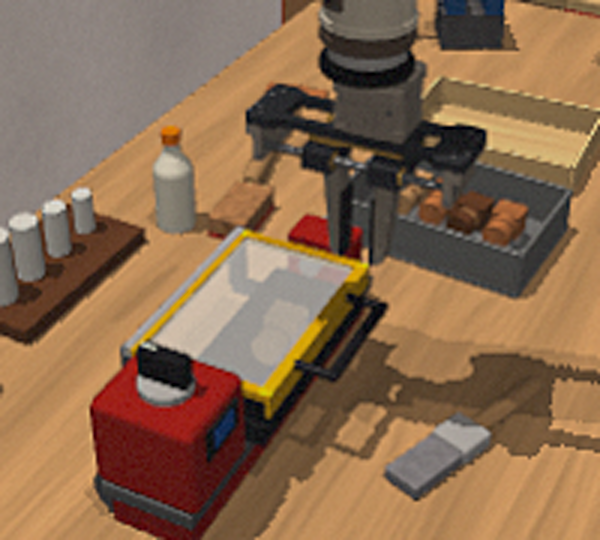

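>>> drive_tool(commands=[{"dp": [0,-2.7,30],"dr": [0,0,0],"jaw": 24},{"dp": [0,0,30],"dr": [0,0,0],"jaw": 24},{"dp": [0,0,30],"dr": [0,0,0],"jaw": 24},{"dp": [0,0,13],"dr": [0,0,0],"jaw": 24},{"dp": [0,0,0],"dr": [0,0,0],"jaw": 24},{"dp": [0,0,0],"dr": [0,0,0],"jaw": 24}])

```text
time_s: 4.53
tcp_pos: [0.4387, 0.2212, 0.098]
orientation: [0.001, 0.696, 0.718, 0.001]
ft_force: [0.6, -0.5, 0.5]
width: 0.26
```

Run:
```python
from h import *
st()
p,d=camera("side"); crop(p,260,150,400,270,4,"s2.png")
```

```text
t 4.53 tcp [0.4387 0.2212 0.098 ] jawyaw 0.0302 z [ 0.002  0.    -1.   ] F [ 0.6 -0.5  0.5] w 23.9 q [ 0.22  0.07  1.94 -0.    1.13  0.19]
```

View pics/s2.png

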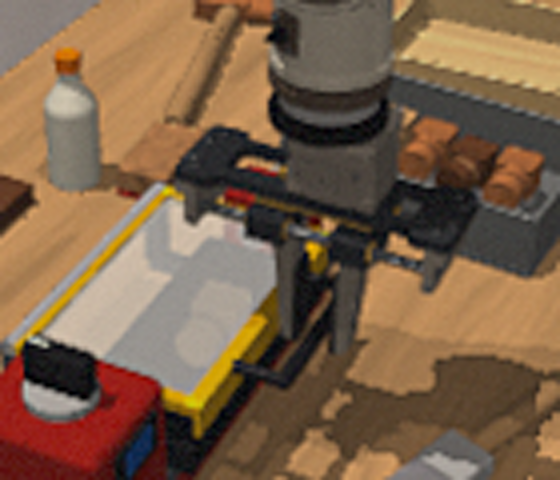

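Fingers straddle the bar (around pixel 310,330). Close.

>>> drive_tool(commands=[{"dp": [0,0,0],"dr": [0,0,0],"jaw": 4},{"dp": [0,0,0],"dr": [0,0,0],"jaw": 4},{"dp": [0,0,0],"dr": [0,0,0],"jaw": 4},{"dp": [0,0,0],"dr": [0,0,0],"jaw": 4}], grip_force=10)

```text
time_s: 5.08
tcp_pos: [0.4381, 0.2213, 0.0973]
orientation: [0.0, 0.696, 0.718, 0.0]
ft_force: [-0.6, -0.3, 5.4]
width: 0.122
```

Run:
```python
from h import *
s,r=st()
# arc rows: in tool axes (y+ = world +x approx)
for n,T in((8,1.0),):
  pass
th=np.linspace(0,2.4,25)
P=np.stack([-.18*np.cos(th),.18*np.sin(th)],1)
print((np.diff(P,axis=0)*1000).round(1).tolist()); print(r.as_matrix().round(3))
```

```text
t 5.08 tcp [0.4381 0.2213 0.0973] jawyaw 0.0307 z [ 0.001  0.    -1.   ] F [-0.6 -0.3  5.4] w 11.2 q [ 0.22  0.07  1.94 -0.    1.13  0.19]
[[0.9, 18.0], [2.7, 17.8], [4.5, 17.4], [6.2, 16.9], [7.8, 16.2], [9.4, 15.3], [10.9, 14.3], [12.3, 13.2], [13.5, 11.9], [14.6, 10.5], [15.6, 9.0], [16.4, 7.3], [17.1, 5.7], [17.6, 3.9], [17.9, 2.2], [18.0, 0.4], [17.9, -1.4], [17.7, -3.2], [17.3, -5.0], [16.7, -6.7], [16.0, -8.3], [15.1, -9.8], [14.0, -11.3], [12.8, -12.6]]
[[-0.031  1.     0.001]
 [ 1.     0.031  0.   ]
 [ 0.     0.001 -1.   ]]
```

>>> drive_tool(commands=[{"dp": [0,0.9,-18],"dr": [0,0,0],"jaw": 4},{"dp": [0,2.7,-17.8],"dr": [0,0,0],"jaw": 4},{"dp": [0,4.5,-17.4],"dr": [0,0,0],"jaw": 4},{"dp": [0,6.2,-16.9],"dr": [0,0,0],"jaw": 4},{"dp": [0,7.8,-16.2],"dr": [0,0,0],"jaw": 4},{"dp": [0,9.4,-15.3],"dr": [0,0,0],"jaw": 4},{"dp": [0,10.9,-14.3],"dr": [0,0,0],"jaw": 4},{"dp": [0,12.3,-13.2],"dr": [0,0,0],"jaw": 4}], grip_force=10)

```text
time_s: 6.08
tcp_pos: [0.4903, 0.2229, 0.2269]
orientation: [-0.002, 0.696, 0.718, -0.003]
ft_force: [-8.7, -1.2, 7.0]
width: 0.125
```

Run:
```python
from h import *
st()
p,d=camera("side"); crop(p,240,100,440,270,4,"s3.png")
```

```text
t 6.08 tcp [0.4903 0.2229 0.2269] jawyaw 0.0311 z [-0.007 -0.001 -1.   ] F [-8.7 -1.2  7. ] w 11.5 q [0.2  0.06 1.68 0.   1.41 0.17]
```

View pics/s3.png

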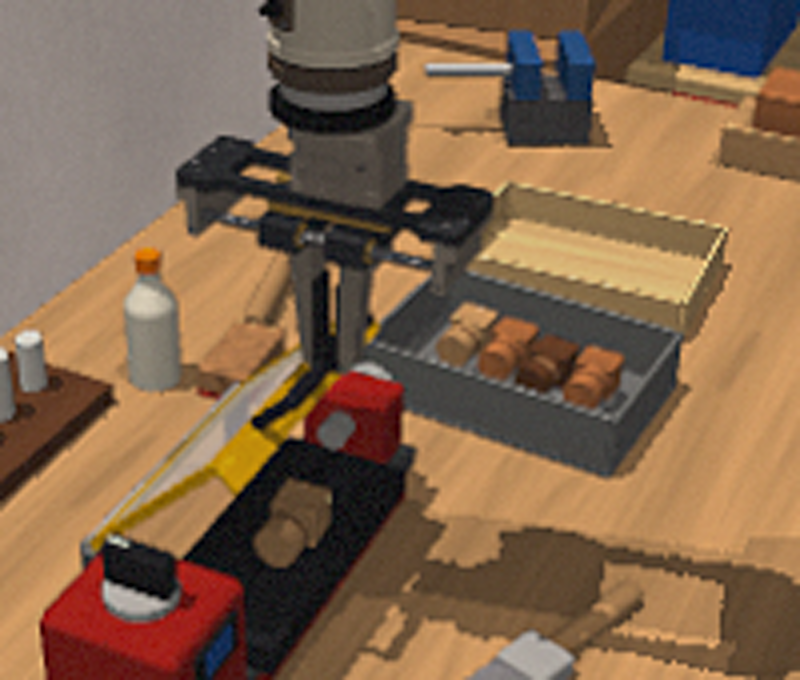

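>>> drive_tool(commands=[{"dp": [0,13.5,-11.9],"dr": [0,0,0],"jaw": 4},{"dp": [0,14.6,-10.5],"dr": [0,0,0],"jaw": 4},{"dp": [0,15.6,-9],"dr": [0,0,0],"jaw": 4},{"dp": [0,16.4,-7.3],"dr": [0,0,0],"jaw": 4},{"dp": [0,17.1,-5.7],"dr": [0,0,0],"jaw": 4},{"dp": [0,17.6,-3.9],"dr": [0,0,0],"jaw": 4},{"dp": [0,17.9,-2.2],"dr": [0,0,0],"jaw": 4},{"dp": [0,18,-0.4],"dr": [0,0,0],"jaw": 4}])

```text
time_s: 7.12
tcp_pos: [0.6236, 0.2268, 0.2776]
orientation: [-0.0, 0.696, 0.718, -0.0]
ft_force: [-1.5, 0.5, 0.7]
width: 0.122
```

>>> drive_tool(commands=[{"dp": [0,17.9,1.4],"dr": [0,0,0],"jaw": 4},{"dp": [0,17.7,3.2],"dr": [0,0,0],"jaw": 4},{"dp": [0,17.3,5],"dr": [0,0,0],"jaw": 4},{"dp": [0,16.7,6.7],"dr": [0,0,0],"jaw": 4},{"dp": [0,16,8.3],"dr": [0,0,0],"jaw": 4}])

```text
time_s: 7.75
tcp_pos: [0.7093, 0.2294, 0.2524]
orientation: [0.0, 0.696, 0.718, -0.0]
ft_force: [0.5, 0.6, 0.3]
width: 0.122
```

Run:
```python
from h import *
st()
p,d=camera("side"); crop(p,240,60,440,250,4,"s4.png")
```

```text
t 7.75 tcp [0.7093 0.2294 0.2524] jawyaw 0.0305 z [-0. -0. -1.] F [0.5 0.6 0.3] w 11.3 q [ 0.15  0.6   0.97 -0.    1.58  0.12]
```

View pics/s4.png

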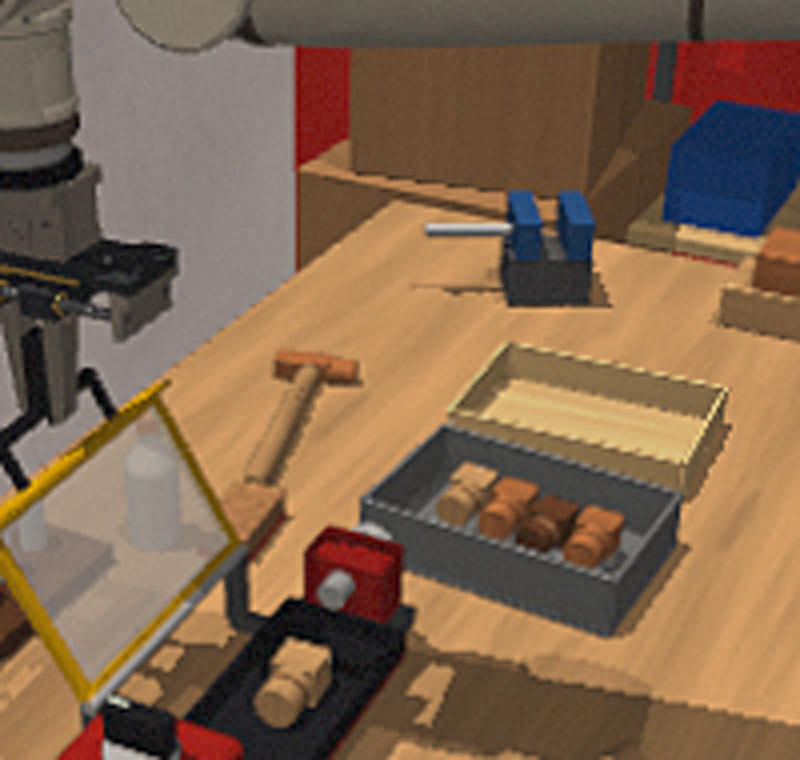

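>>> drive_tool(commands=[{"dp": [0,15.1,9.8],"dr": [0,0,0],"jaw": 4},{"dp": [0,14,11.3],"dr": [0,0,0],"jaw": 4},{"dp": [0,12.8,12.6],"dr": [0,0,0],"jaw": 4},{"dp": [0,0,0],"dr": [0,0,0],"jaw": 30},{"dp": [0,0,0],"dr": [0,0,0],"jaw": 30},{"dp": [0,0,0],"dr": [0,0,0],"jaw": 30},{"dp": [0,0,-20],"dr": [0,0,0],"jaw": 30},{"dp": [0,0,-40],"dr": [0,0,0],"jaw": 30}])

```text
time_s: 8.8
tcp_pos: [0.7493, 0.2307, 0.2783]
orientation: [-0.001, 0.696, 0.718, -0.001]
ft_force: [0.5, -0.5, 0.4]
width: 0.326
```

>>> drive_tool(commands=[{"dp": [0,-20,-40],"dr": [0,0,0],"jaw": 30},{"dp": [40,-45,0],"dr": [0,0,0.16],"jaw": 30},{"dp": [50,-30,0],"dr": [0,0,0.16],"jaw": 30},{"dp": [0,0,0],"dr": [0,0,0.16],"jaw": 30},{"dp": [0,0,0],"dr": [0,0,0.16],"jaw": 30},{"dp": [0,0,0],"dr": [0,0,0.16],"jaw": 30}])

```text
time_s: 9.55
tcp_pos: [0.6608, 0.3226, 0.3208]
orientation: [0.0, 0.922, 0.388, 0.001]
ft_force: [0.2, -0.1, 0.4]
width: 0.327
```

Run:
```python
from h import *
plan(L2W(0,.145,.23),.036+np.pi/2)
p,d=camera("side"); crop(p,200,60,440,270,3.3,"s5.png")
```

```text
t 9.55 tcp [0.6608 0.3226 0.3208] jawyaw -0.7741 z [ 0.002  0.001 -1.   ] F [ 0.2 -0.1  0.4] w 30.1 q [ 0.29  0.56  0.89 -0.    1.69  1.06]
dp(tool) [ -41.3 -140.7   90.6]
dr(tool) [ 3.000e-04 -2.400e-03  7.607e-01]
```

View pics/s5.png

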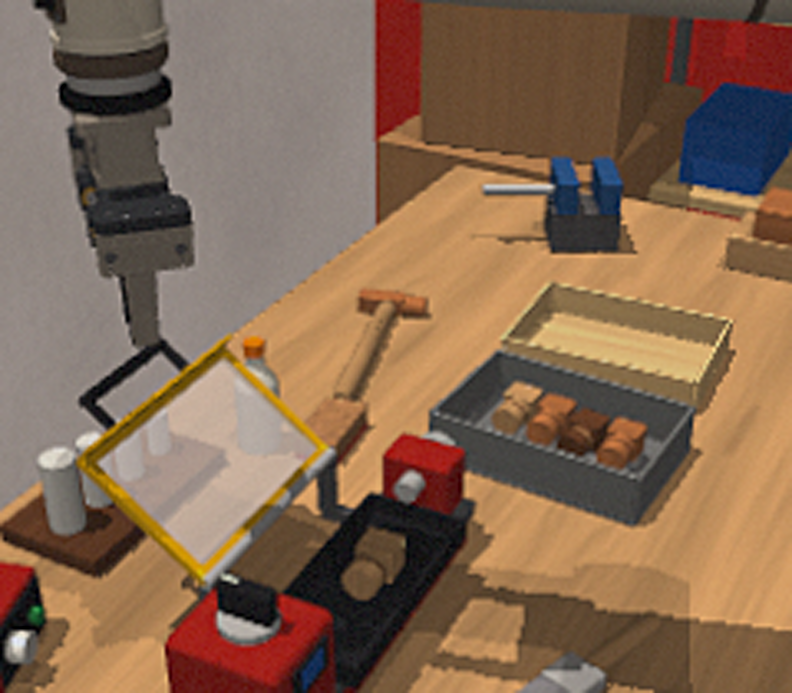

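>>> drive_tool(commands=[{"dp": [0,0,0],"dr": [0,0,-0.183],"jaw": 40},{"dp": [0,0,0],"dr": [0,0,-0.183],"jaw": 40},{"dp": [0,0,0],"dr": [0,0,-0.183],"jaw": 40},{"dp": [0,0,0],"dr": [0,0,-0.183],"jaw": 40},{"dp": [0,0,0],"dr": [0,0,-0.183],"jaw": 40},{"dp": [0,0,0],"dr": [0,0,-0.183],"jaw": 40},{"dp": [0,0,0],"dr": [0,0,-0.183],"jaw": 40},{"dp": [0,0,0],"dr": [0,0,-0.183],"jaw": 40}])

```text
time_s: 10.6
tcp_pos: [0.6609, 0.3223, 0.3203]
orientation: [0.001, 0.42, 0.907, 0.001]
ft_force: [0.2, -0.1, -0.6]
width: 0.435
```

>>> drive_tool(commands=[{"dp": [0,0,0],"dr": [0,0,-0.183],"jaw": 40},{"dp": [0,0,0],"dr": [0,0,-0.183],"jaw": 40},{"dp": [0,0,0],"dr": [0,0,-0.183],"jaw": 40},{"dp": [0,0,0],"dr": [0,0,-0.183],"jaw": 40},{"dp": [0,0,0],"dr": [0,0,-0.183],"jaw": 40},{"dp": [0,0,0],"dr": [0,0,0],"jaw": 40}])

```text
time_s: 11.35
tcp_pos: [0.661, 0.3223, 0.32]
orientation: [0.001, -0.019, 1.0, 0.0]
ft_force: [0.4, -0.4, 0.6]
width: 0.437
```

Run:
```python
from h import *
plan(L2W(0,.145,.23),.036+np.pi/2)
p,d=camera("top"); w=world("top",d); crop(p,190,130,420,290,3.4,"t5.png")
X,Y,Z=w[...,0],w[...,1],w[...,2]
P=w[(abs(X-.53)<.045)&(abs(Y-.39)<.045)&(Z>.166)&(Z<.19)]; print(len(P),rect(P),P.mean(0))
```

```text
t 11.35 tcp [0.661  0.3223 0.32  ] jawyaw 1.6094 z [ 0.002  0.001 -1.   ] F [ 0.4 -0.4  0.6] w 40.2 q [ 0.29  0.56  0.89  0.    1.69 -1.32]
dp(tool) [126.9  74.1  89.8]
dr(tool) [0.0005 0.0017 0.0026]
0 ((0.0, 0.0), (0.0, 0.0), 0.0) [nan nan nan]<stdin>:5: RuntimeWarning: Mean of empty slice.
  ret = um.true_divide(
```

View pics/t5.png

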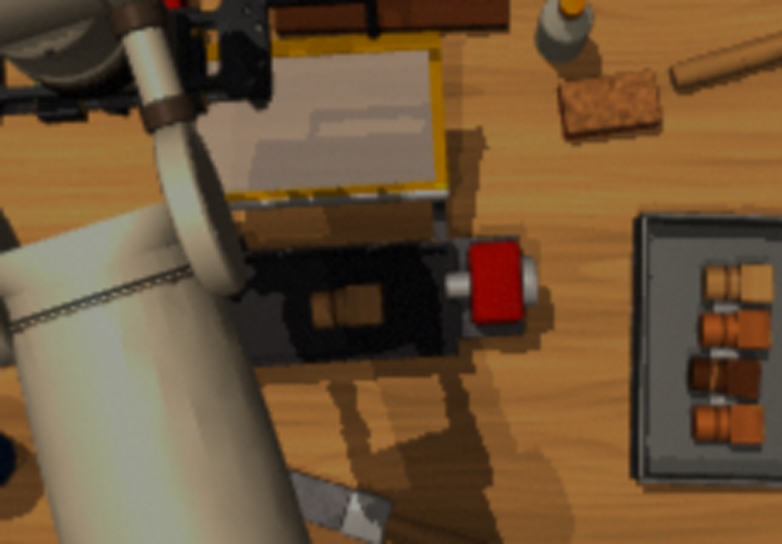

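>>> drive_tool(commands=[{"dp": [42,24.7,15],"dr": [0,0,0],"jaw": 40},{"dp": [42,24.7,15],"dr": [0,0,0],"jaw": 40},{"dp": [42,24.7,15],"dr": [0,0,0],"jaw": 40},{"dp": [0,0,25],"dr": [0,0,0],"jaw": 40},{"dp": [0,0,20],"dr": [0,0,0],"jaw": 40},{"dp": [0,0,0],"dr": [0,0,0],"jaw": 40}])

```text
time_s: 12.15
tcp_pos: [0.5315, 0.3906, 0.2263]
orientation: [-0.002, -0.019, 1.0, -0.001]
ft_force: [0.3, -0.5, 0.1]
width: 0.433
```

Run:
```python
from h import *
plan(L2W(0,.145,.154),.036+np.pi/2)
p,d=camera("side"); crop(p,200,120,380,300,4,"s6.png")
```

```text
t 12.15 tcp [0.5315 0.3906 0.2263] jawyaw 1.6081 z [-0.003 -0.002 -1.   ] F [ 0.3 -0.5  0.1] w 39.8 q [ 0.45  0.37  1.32 -0.    1.46 -1.16]
dp(tool) [-0.3  1.1 72.3]
dr(tool) [-0.0016 -0.0035  0.0013]
```

View pics/s6.png

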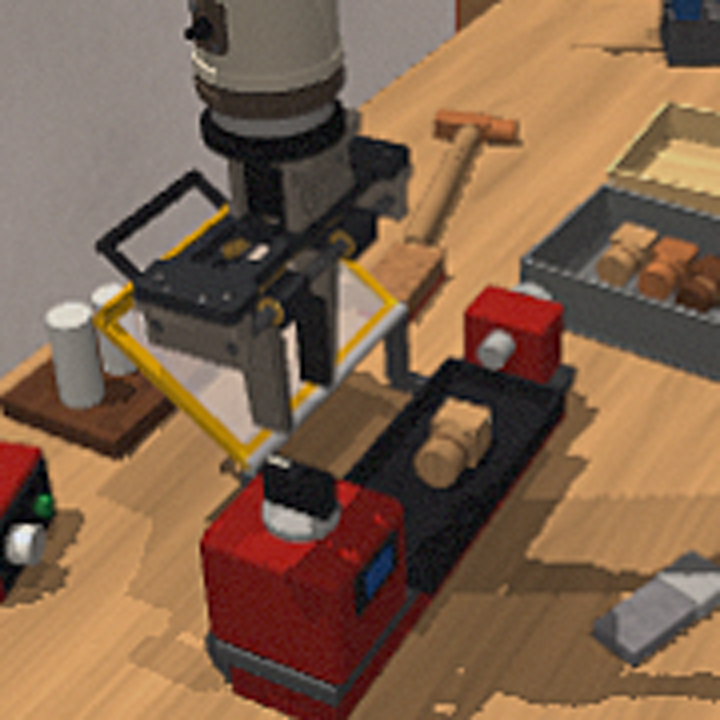

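>>> drive_tool(commands=[{"dp": [0,1,25],"dr": [0,0,0],"jaw": 40},{"dp": [0,0,25],"dr": [0,0,0],"jaw": 40},{"dp": [0,0,19],"dr": [0,0,0],"jaw": 40},{"dp": [0,0,0],"dr": [0,0,0],"jaw": 10},{"dp": [0,0,0],"dr": [0,0,0],"jaw": 10},{"dp": [0,0,0],"dr": [0,0,0],"jaw": 10},{"dp": [0,0,0],"dr": [0,0,0],"jaw": 10}], grip_force=30)

```text
time_s: 13.08
tcp_pos: [0.533, 0.3923, 0.161]
orientation: [0.001, -0.019, 1.0, 0.0]
ft_force: [0.6, -2.6, 4.4]
width: 0.176
```

Run:
```python
from h import *
st(); print(state()["torque"])
```

```text
t 13.07 tcp [0.533  0.3923 0.161 ] jawyaw 1.6093 z [ 0.002  0.    -1.   ] F [ 0.6 -2.6  4.4] w 16.2 q [ 0.45  0.42  1.39 -0.    1.33 -1.16]
[-0.37313168 -0.12151789 -0.07120985]
```

>>> drive_tool(commands=[{"dp": [0,0,0],"dr": [0,0,0.15],"jaw": 10},{"dp": [0,0,0],"dr": [0,0,0.15],"jaw": 10},{"dp": [0,0,0],"dr": [0,0,0.15],"jaw": 10},{"dp": [0,0,0],"dr": [0,0,0.15],"jaw": 10},{"dp": [0,0,0],"dr": [0,0,0.15],"jaw": 10},{"dp": [0,0,0],"dr": [0,0,0.15],"jaw": 10},{"dp": [0,0,0],"dr": [0,0,0.15],"jaw": 10},{"dp": [0,0,0],"dr": [0,0,0.13],"jaw": 10}])

```text
time_s: 14.08
tcp_pos: [0.5329, 0.3921, 0.161]
orientation: [0.001, 0.542, 0.84, 0.001]
ft_force: [-0.8, -3.3, 5.3]
width: 0.17
```

Run:
```python
from h import *
st(); print(state()["torque"])
p,d=camera("side"); crop(p,200,120,380,300,4,"s7.png")
```

```text
t 14.07 tcp [0.5329 0.3921 0.161 ] jawyaw 0.4249 z [ 0.002 -0.    -1.   ] F [-0.8 -3.3  5.3] w 15.7 q [ 0.45  0.42  1.39 -0.    1.33  0.03]
[-0.73319584 -0.0283488  -0.03259563]
```

View pics/s7.png

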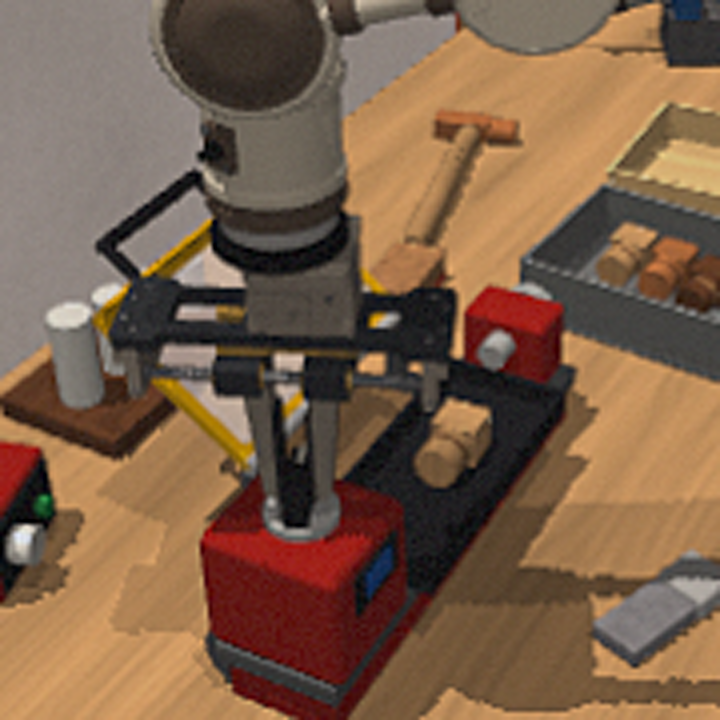

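>>> drive_tool(commands=[{"dp": [0,0,0],"dr": [0,0,0],"jaw": 40},{"dp": [0,0,0],"dr": [0,0,0],"jaw": 40},{"dp": [0,0,-30],"dr": [0,0,0],"jaw": 40},{"dp": [0,0,-50],"dr": [0,0,0],"jaw": 60},{"dp": [50,-20,-40],"dr": [0,0,0],"jaw": 80},{"dp": [60,-30,0],"dr": [0,0,0],"jaw": 80},{"dp": [60,-30,0],"dr": [0,0,0],"jaw": 80},{"dp": [0,0,0],"dr": [0,0,0],"jaw": 80}])

```text
time_s: 15.12
tcp_pos: [0.3945, 0.508, 0.2766]
orientation: [-0.001, 0.537, 0.843, 0.0]
ft_force: [0.8, -0.1, -0.2]
width: 0.869
```

Run:
```python
from h import *
st()
p,d=camera("side"); w=world("side",d); crop(p,200,100,440,300,3.3,"s8.png")
X,Y,Z=w[...,0],w[...,1],w[...,2]
P=w[(abs(X-.53)<.045)&(abs(Y-.39)<.045)&(Z>.166)&(Z<.19)]; print(len(P),rect(P),P.mean(0))
for c in("side","top"):
    p,d=camera(c); w=world(c,d)
    if c=="top": crop(p,180,130,520,290,2.3,"t8.png")
    for o in cut_out(c,"offcut5"):
        P=w[o["region"]]; P=P[~np.isnan(P[:,0])]
        print(c,round(o["score"],2),o["extent"],len(P),np.median(P,0).round(3),rect(P[P[:,2]>np.percentile(P[:,2],20)]), np.percentile(P[:,2],[5,95]).round(3))
```

```text
t 15.12 tcp [0.3945 0.508  0.2766] jawyaw 0.4362 z [-0.001  0.001 -1.   ] F [ 0.8 -0.1 -0.2] w 80.0 q [0.72 0.3  1.31 0.   1.53 0.29]
15 ((528.7116088867188, 377.8977966308594), (4.616030693054199, 19.683818817138672), 31.91316795349121) [0.52896772 0.37632837 0.17234488]
side 0.74 [303.8, 222.6, 318.8, 243.9] 228 [0.52  0.221 0.083] ((523.0792236328125, 212.5793914794922), (61.22182083129883, 34.65988540649414), 89.33858489990234) [0.06  0.087]
side 0.66 [368.5, 182.4, 384.4, 194.9] 157 [ 0.449 -0.12   0.044] ((451.60906982421875, -123.21886444091797), (63.050662994384766, 34.29159164428711), 81.27848052978516) [0.027 0.049]
side 0.53 [350.0, 176.8, 360.7, 191.4] 130 [ 0.53  -0.132  0.044] ((534.9454956054688, -140.1990966796875), (62.46589279174805, 34.62671661376953), 81.86962890625) [0.026 0.049]
side 0.46 [379.6, 186.3, 395.6, 202.0] 162 [ 0.408 -0.12   0.042] ((407.06695556640625, -100.08491516113281), (37.4624137878418, 115.90892028808594), 7.58333683013916) [0.022 0.049]
side 0.42 [363.3, 179.5, 376.2, 195.4] 158 [ 0.49  -0.129  0.043] ((494.7357177734375, -108.99610137939453
[... 444 characters left out ...]
89.3, 233.2, 416.1, 246.2] 231 [ 0.457 -0.125  0.047] ((457.771728515625, -122.38191223144531), (59.79876708984375, 33.33442687988281), 77.26810455322266) [0.006 0.052]
top 0.57 [284.0, 212.6, 305.1, 226.9] 216 [0.525 0.208 0.086] ((526.037841796875, 210.566650390625), (32.85636520385742, 55.92671585083008), 5.79569673538208) [0.076 0.09 ]
top 0.56 [392.9, 248.7, 418.1, 263.8] 260 [ 0.414 -0.124  0.047] ((414.5768127441406, -123.3482437133789), (60.181190490722656, 30.29250144958496), 88.1370849609375) [0.006 0.051]
top 0.32 [211.3, 210.7, 234.1, 225.7] 260 [0.531 0.39  0.151] ((533.1505737304688, 390.89129638671875), (45.387840270996094, 44.150638580322266), 7.357061862945557) [0.144 0.18 ]
```

View pics/s8.png

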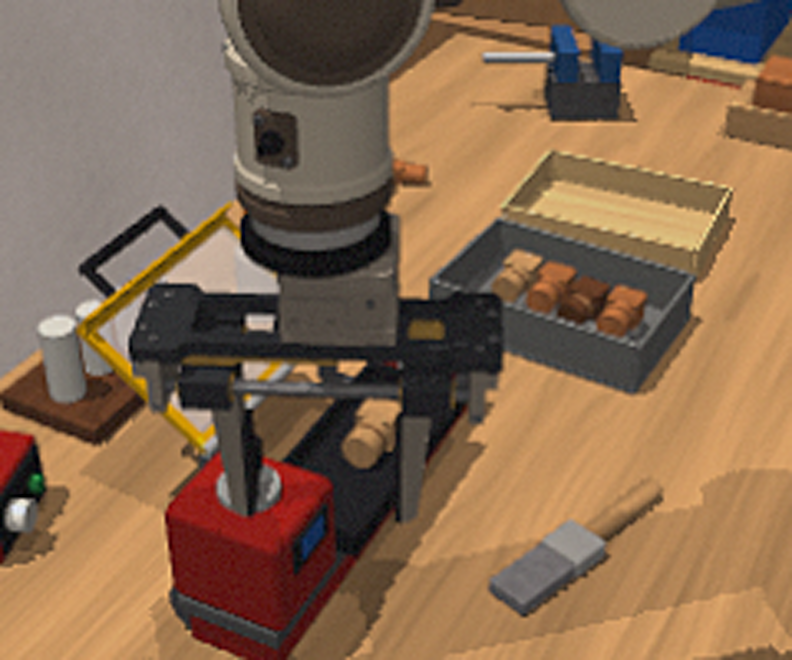

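View pics/t8.png

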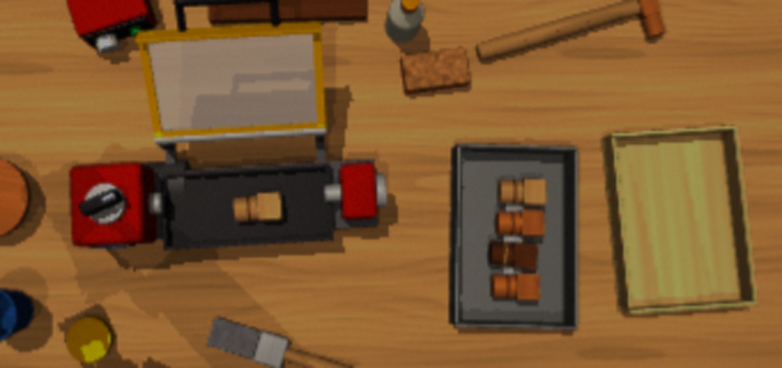

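>>> drive_tool(commands=[{"dp": [0,0,0],"dr": [0,0,-0.165],"jaw": 80},{"dp": [0,0,0],"dr": [0,0,-0.165],"jaw": 80},{"dp": [0,0,0],"dr": [0,0,-0.165],"jaw": 80},{"dp": [0,0,0],"dr": [0,0,-0.165],"jaw": 80},{"dp": [0,0,0],"dr": [0,0,-0.165],"jaw": 80},{"dp": [0,0,0],"dr": [0,0,-0.165],"jaw": 80},{"dp": [0,0,0],"dr": [0,0,-0.165],"jaw": 80},{"dp": [0,0,0],"dr": [0,0,0],"jaw": 80}])

```text
time_s: 16.38
tcp_pos: [0.3995, 0.5045, 0.2764]
orientation: [-0.0, -0.005, 1.0, -0.0]
ft_force: [0.9, 1.1, -0.3]
width: 0.869
```

Run:
```python
from h import *
plan([.525,.2115,.16],1.595)
```

```text
t 16.38 tcp [0.3995 0.5045 0.2764] jawyaw 1.5809 z [-0. -0. -1.] F [ 0.9  1.1 -0.3] w 80.0 q [ 0.71  0.3   1.31 -0.    1.53 -0.87]
dp(tool) [-122.5 -294.2  116.4]
dr(tool) [-0.0001 -0.0001 -0.0141]
```

>>> drive_tool(commands=[{"dp": [-20.4,-49,0],"dr": [0,0,-0.014],"jaw": 76},{"dp": [-20.4,-49,0],"dr": [0,0,0],"jaw": 76},{"dp": [-20.4,-49,0],"dr": [0,0,0],"jaw": 76},{"dp": [-20.4,-49,0],"dr": [0,0,0],"jaw": 76},{"dp": [-20.4,-49,20],"dr": [0,0,0],"jaw": 76},{"dp": [-20.4,-49,30],"dr": [0,0,0],"jaw": 76},{"dp": [0,0,40],"dr": [0,0,0],"jaw": 76},{"dp": [0,0,20],"dr": [0,0,0],"jaw": 76}])

```text
time_s: 17.38
tcp_pos: [0.5276, 0.2127, 0.164]
orientation: [-0.002, -0.011, 1.0, -0.0]
ft_force: [-1.4, 0.3, -0.6]
width: 0.827
```

>>> drive_tool(commands=[{"dp": [0,0,0],"dr": [0,0,0],"jaw": 76}])

```text
time_s: 17.5
tcp_pos: [0.5272, 0.2136, 0.1647]
orientation: [-0.002, -0.012, 1.0, -0.0]
ft_force: [0.3, 0.5, 0.8]
width: 0.825
```

Run:
```python
from h import *
plan([.525,.2115,.0605],1.595)
p,d=camera("side"); crop(p,220,140,400,290,4,"s9.png")
w=world("side",d)
for o in cut_out("side","offcut5")[:1]:
        P=w[o["region"]]; P=P[~np.isnan(P[:,0])]
        print(round(o["score"],2),o["extent"],len(P),np.median(P,0).round(3),rect(P[P[:,2]>np.percentile(P[:,2],20)]))
```

```text
t 17.5 tcp [0.5272 0.2136 0.1647] jawyaw 1.5947 z [-0.004 -0.001 -1.   ] F [0.3 0.5 0.8] w 75.9 q [ 0.17  0.19  1.66  0.    1.29 -1.42]
dp(tool) [  1.8  -1.9 104.2]
dr(tool) [-0.0006 -0.0039 -0.0003]
0.65 [362.4, 178.9, 375.3, 196.3] 180 [ 0.491 -0.132  0.042] ((485.51422119140625, -114.76043701171875), (47.33108901977539, 123.68659973144531), 16.05963706970215)
```

View pics/s9.png

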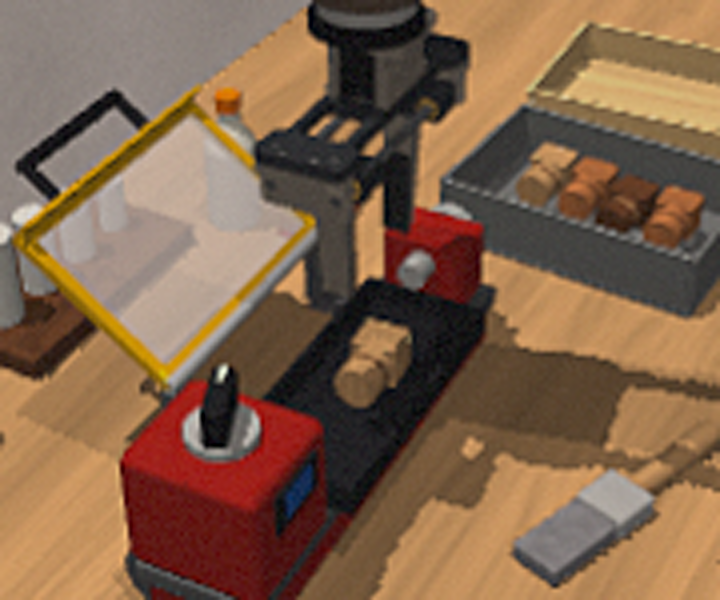

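>>> drive_tool(commands=[{"dp": [1.8,-1.9,40],"dr": [0,-0.004,0],"jaw": 76},{"dp": [0,0,40],"dr": [0,0,0],"jaw": 76},{"dp": [0,0,24],"dr": [0,0,0],"jaw": 76},{"dp": [0,0,0],"dr": [0,0,0],"jaw": 50},{"dp": [0,0,0],"dr": [0,0,0],"jaw": 50},{"dp": [0,0,0],"dr": [0,0,0],"jaw": 50},{"dp": [0,0,0],"dr": [0,0,0],"jaw": 50}], grip_force=20)

```text
time_s: 18.48
tcp_pos: [0.5281, 0.2129, 0.0644]
orientation: [0.004, -0.014, 1.0, 0.0]
ft_force: [-0.7, 0.5, 5.7]
width: 0.658
```

>>> drive_tool(commands=[{"dp": [0,0,-30],"dr": [0,0,0],"jaw": 50},{"dp": [0,0,-60],"dr": [0,0,0],"jaw": 50},{"dp": [0,0,-60],"dr": [0,0,0],"jaw": 50},{"dp": [0,0,0],"dr": [0,0,0],"jaw": 50}])

```text
time_s: 18.98
tcp_pos: [0.5297, 0.2133, 0.2194]
orientation: [0.008, -0.014, 1.0, 0.001]
ft_force: [0.3, -0.3, -0.0]
width: 0.653
```

Run:
```python
from h import *
plan([.582,-.348,.21],1.611)
p,d=camera("side"); crop(p,220,100,400,290,3.5,"s10.png")
```

```text
t 18.98 tcp [0.5297 0.2133 0.2194] jawyaw 1.5986 z [ 0.016  0.002 -1.   ] F [ 0.3 -0.3 -0. ] w 60.1 q [ 0.17  0.13  1.62 -0.    1.38 -1.43]
dp(tool) [ -36.5 -562.5    9. ]
dr(tool) [ 0.0017  0.0163 -0.0124]
```

View pics/s10.png

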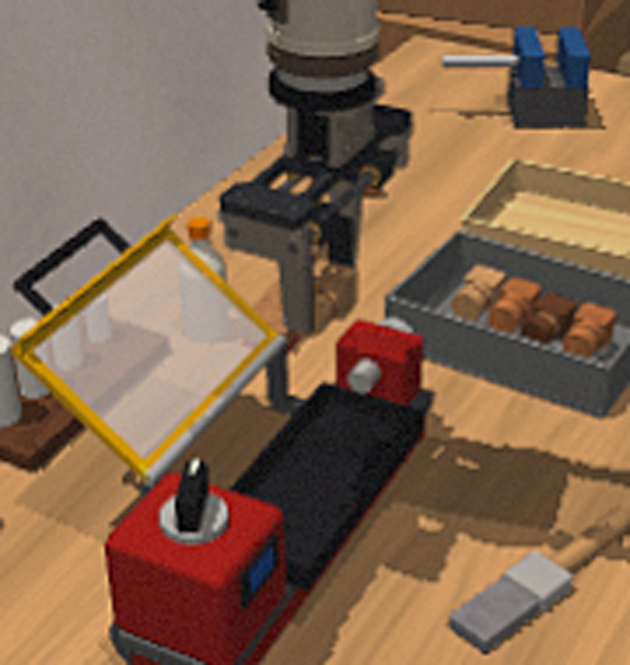

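>>> drive_tool(commands=[{"dp": [-3.6,-56,0],"dr": [0,0.016,-0.012],"jaw": 50},{"dp": [-3.6,-56,0],"dr": [0,0,0],"jaw": 50},{"dp": [-3.6,-56,0],"dr": [0,0,0],"jaw": 50},{"dp": [-3.6,-56,0],"dr": [0,0,0],"jaw": 50},{"dp": [-3.6,-56,0],"dr": [0,0,0],"jaw": 50},{"dp": [-3.6,-56,0],"dr": [0,0,0],"jaw": 50},{"dp": [-3.6,-56,0],"dr": [0,0,0],"jaw": 50},{"dp": [-3.6,-56,0],"dr": [0,0,0],"jaw": 50}])

```text
time_s: 20.02
tcp_pos: [0.5709, -0.2352, 0.2098]
orientation: [-0.008, -0.02, 1.0, 0.001]
ft_force: [0.8, 0.6, -0.4]
width: 0.655
```

>>> drive_tool(commands=[{"dp": [-4,-57,0],"dr": [0,0,0],"jaw": 50},{"dp": [-4,-57,0],"dr": [0,0,0],"jaw": 50},{"dp": [0,0,0],"dr": [0,0,0],"jaw": 50},{"dp": [0,0,0],"dr": [0,0,0],"jaw": 50}])

```text
time_s: 20.52
tcp_pos: [0.5838, -0.3465, 0.2101]
orientation: [-0.007, -0.02, 1.0, 0.001]
ft_force: [0.7, 0.1, 0.1]
width: 0.658
```

Run:
```python
from h import *
plan([.582,-.348,.017],1.611)
p,d=camera("side"); crop(p,300,80,480,230,4,"s11.png")
```

```text
t 20.52 tcp [ 0.5838 -0.3465  0.2101] jawyaw 1.6104 z [-0.014  0.002 -1.   ] F [0.7 0.1 0.1] w 60.6 q [-0.71  0.44  1.26 -0.01  1.45 -2.32]
dp(tool) [ -0.9  -2.  193.1]
dr(tool) [ 0.0029 -0.0144 -0.0006]
```

View pics/s11.png

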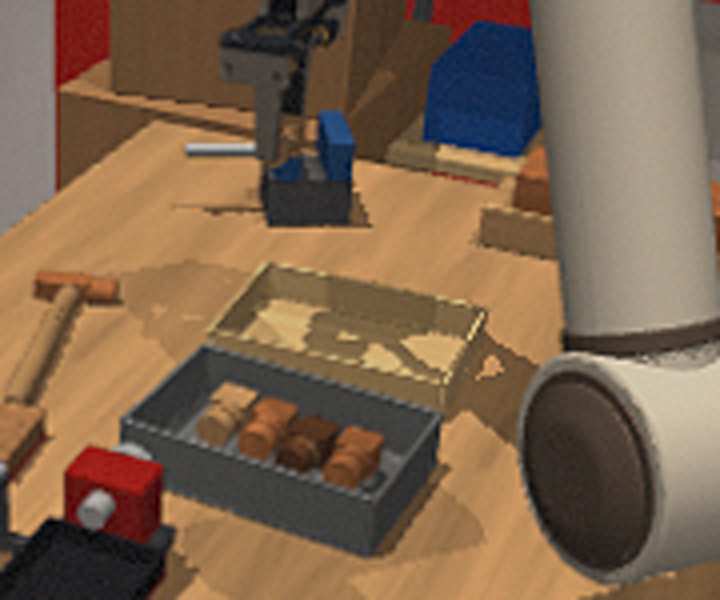

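>>> drive_tool(commands=[{"dp": [0,-2,48],"dr": [0,-0.012,0],"jaw": 50},{"dp": [0,0,48],"dr": [0,0,0],"jaw": 50},{"dp": [0,0,48],"dr": [0,0,0],"jaw": 50},{"dp": [0,0,40],"dr": [0,0,0],"jaw": 50},{"dp": [0,0,0],"dr": [0,0,0],"jaw": 50},{"dp": [0,0,0],"dr": [0,0,0],"jaw": 50}])

```text
time_s: 21.32
tcp_pos: [0.5853, -0.3495, 0.0303]
orientation: [0.001, -0.02, 1.0, -0.001]
ft_force: [-0.2, 0.1, -0.1]
width: 0.655
```

Run:
```python
from h import *
plan([.582,-.348,.017],1.611)
p,d=camera("side"); crop(p,300,80,480,230,4,"s12.png")
```

```text
t 21.32 tcp [ 0.5853 -0.3495  0.0303] jawyaw 1.6118 z [ 0.002 -0.002 -1.   ] F [-0.2  0.1 -0.1] w 60.3 q [-0.72  0.61  1.4   0.    1.13 -2.33]
dp(tool) [ 3.2  1.7 13.3]
dr(tool) [-0.0018  0.002   0.0008]
```

View pics/s12.png

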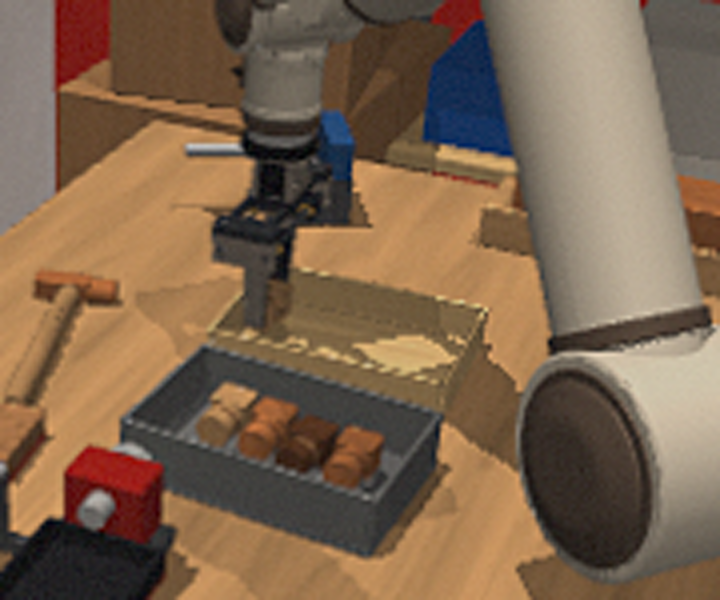

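>>> drive_tool(commands=[{"dp": [1,0,12],"dr": [0,0,0],"jaw": 50},{"dp": [0,0,2],"dr": [0,0,0],"jaw": 50},{"dp": [0,0,0],"dr": [0,0,0],"jaw": 74},{"dp": [0,0,0],"dr": [0,0,0],"jaw": 74},{"dp": [0,0,0],"dr": [0,0,0],"jaw": 74},{"dp": [0,0,-45],"dr": [0,0,0],"jaw": 74},{"dp": [0,0,-50],"dr": [0,0,0],"jaw": 74},{"dp": [0,0,-40],"dr": [0,0,0],"jaw": 74}])

```text
time_s: 22.38
tcp_pos: [0.5834, -0.35, 0.1515]
orientation: [0.001, -0.02, 1.0, -0.001]
ft_force: [0.3, 0.2, 0.4]
width: 0.805
```

```bash
cat >> h.py <<'E'
def offs(c,ymin=-.3,ymax=.0):
    p,d=camera(c); w=world(c,d)
    for o in cut_out(c,"offcut1"):
        if o["score"]<.3: continue
        P=w[o["region"]]; P=P[~np.isnan(P[:,0])]
        m=np.median(P,0)
        P=P[(abs(P[:,2]-np.percentile(P[:,2],85))<.015)&(np.hypot(P[:,0]-m[0],P[:,1]-m[1])<.06)]
        if len(P)<20: continue
        col=p[o["region"]].mean(0)
        print(c,round(o["score"],2),len(P),"c",np.array(rect(P)[0]).round(0),"sz",np.array(rect(P)[1]).round(0),"a",round(rect(P)[2],1),"z",np.percentile(P[:,2],[5,95]).round(3),"rgb",col.round())
    return p
E
python3 - <<'E'
from h import *
plan([.5385,-.138,.15],1.58)
p=offs("side"); crop(p,300,80,480,230,4,"s13.png")
p=offs("top"); crop(p,360,170,530,290,4,"t13.png")
E
```

```text
t 22.38 tcp [ 0.5834 -0.35    0.1515] jawyaw 1.6106 z [ 0.001 -0.001 -1.   ] F [0.3 0.2 0.4] w 74.1 q [-0.72  0.47  1.33 -0.    1.33 -2.33]
dp(tool) [ 36.5 213.6   1.2]
dr(tool) [-0.0013  0.0014  0.0306]
side 0.66 66 c [ 486. -432.] sz [74. 15.] a 1.2 z [0.025 0.042] rgb [135. 110.  75.]
side 0.56 132 c [ 451. -124.] sz [67. 35.] a 84.8 z [0.034 0.049] rgb [73. 47. 32.]
side 0.51 118 c [ 530. -142.] sz [42. 65.] a 2.9 z [0.034 0.049] rgb [136. 101.  67.]
side 0.46 112 c [ 411. -123.] sz [60. 32.] a 85.7 z [0.034 0.049] rgb [115.  71.  43.]
side 0.44 119 c [ 489. -135.] sz [42. 63.] a 4.7 z [0.035 0.049] rgb [122.  75.  45.]
top 0.82 200 c [ 496. -134.] sz [60. 31.] a 87.7 z [0.04  0.052] rgb [115.  57.  22.]
top 0.74 197 c [399. 551.] sz [70. 68.] a 10.1 z [0.074 0.093] rgb [13. 21. 36.]
top 0.72 130 c [ 581. -344.] sz [53. 32.] a 89.9 z [0.025 0.039] rgb [94. 62. 30.]
top 0.69 228 c [ 414. -123.] sz [61. 31.] a 88.9 z [0.039 0.051] rgb [98. 52. 25.]
top 0.58 207 c [ 457. -122.] sz [60. 30.] a 88.1 z [0.04  0.052] rgb [56. 29. 14.]
```

View pics/s13.png

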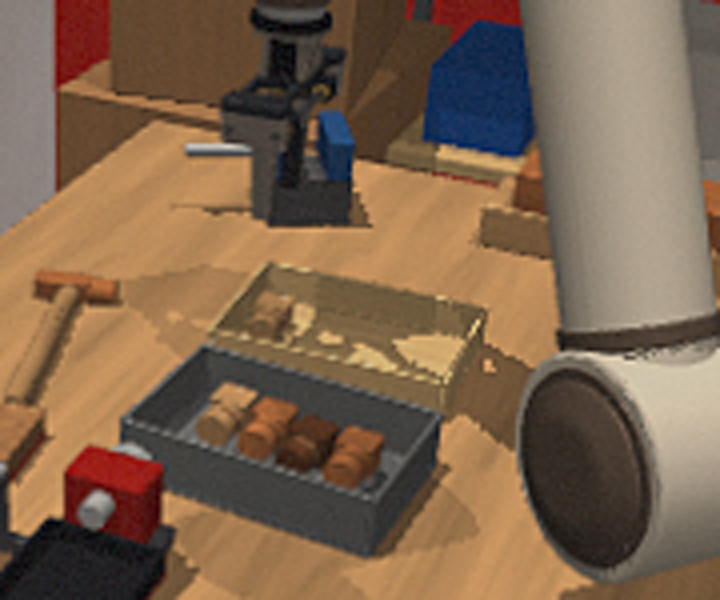

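View pics/t13.png

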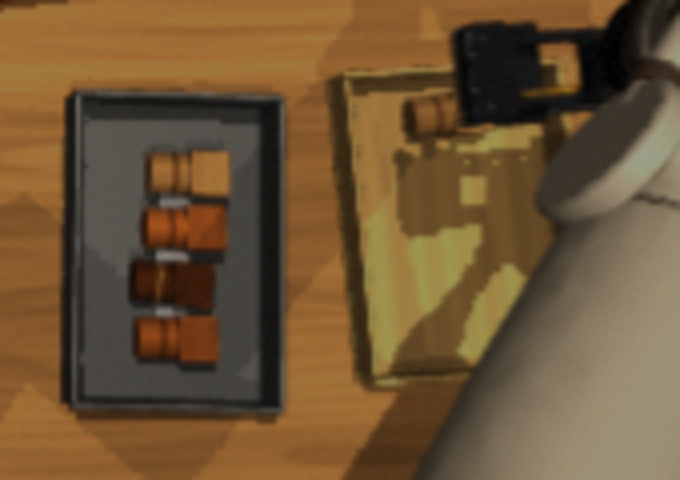

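>>> drive_tool(commands=[{"dp": [9.2,53.4,0],"dr": [0,0,0],"jaw": 76},{"dp": [9.2,53.4,0],"dr": [0,0,0],"jaw": 76},{"dp": [9.2,53.4,0],"dr": [0,0,0],"jaw": 76},{"dp": [9.2,53.4,0],"dr": [0,0,0.07],"jaw": 76},{"dp": [0,0,30],"dr": [0,0,0],"jaw": 76},{"dp": [0,0,20],"dr": [0,0,0],"jaw": 76},{"dp": [0,0,0],"dr": [0,0,0],"jaw": 76}])

```text
time_s: 23.45
tcp_pos: [0.535, -0.1362, 0.0955]
orientation: [-0.003, 0.015, 1.0, 0.002]
ft_force: [0.3, -0.3, 0.5]
width: 0.827
```

Run:
```python
from h import *
plan([.5385,-.139,.021],1.54)
p,d=camera("side"); crop(p,300,120,440,230,5,"s14.png")
```

```text
t 23.45 tcp [ 0.535  -0.1362  0.0955] jawyaw 1.5408 z [-0.007  0.003 -1.   ] F [ 0.3 -0.3  0.5] w 76.0 q [-0.47  0.23  1.76  0.    1.16 -2.01]
dp(tool) [-4.  -3.  74.4]
dr(tool) [ 0.0032 -0.0068  0.0008]
```

View pics/s14.png

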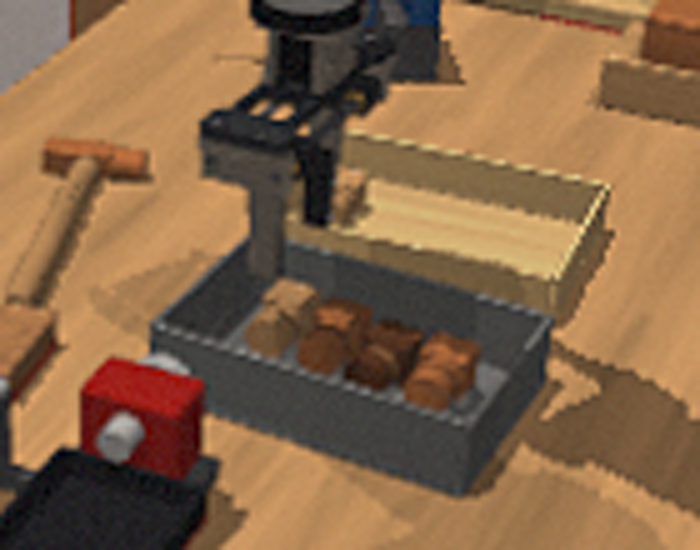

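>>> drive_tool(commands=[{"dp": [-4,-3,35],"dr": [0,-0.006,0],"jaw": 76},{"dp": [0,0,30],"dr": [0,0,0],"jaw": 76},{"dp": [0,0,10],"dr": [0,0,0],"jaw": 76},{"dp": [0,0,0],"dr": [0,0,0],"jaw": 50},{"dp": [0,0,0],"dr": [0,0,0],"jaw": 50},{"dp": [0,0,0],"dr": [0,0,0],"jaw": 50},{"dp": [0,0,0],"dr": [0,0,0],"jaw": 50}])

```text
time_s: 24.38
tcp_pos: [0.543, -0.1413, 0.0255]
orientation: [0.004, 0.015, 1.0, -0.001]
ft_force: [-0.3, 0.3, 4.5]
width: 0.649
```

>>> drive_tool(commands=[{"dp": [0,0,-30],"dr": [0,0,0],"jaw": 50},{"dp": [0,0,-50],"dr": [0,0,0],"jaw": 50},{"dp": [0,0,-50],"dr": [0,0,0],"jaw": 50},{"dp": [0,0,0],"dr": [0,0,0],"jaw": 50}])

```text
time_s: 24.88
tcp_pos: [0.5441, -0.1422, 0.1594]
orientation: [0.007, 0.015, 1.0, -0.002]
ft_force: [0.3, 0.5, -0.7]
width: 0.648
```

Run:
```python
from h import *
plan([.540,-.350,.15],1.58)
p,d=camera("side"); crop(p,300,120,440,230,5,"s15.png")
```

```text
t 24.88 tcp [ 0.5441 -0.1422  0.1594] jawyaw 1.5407 z [ 0.015 -0.005 -1.   ] F [ 0.3  0.5 -0.7] w 59.6 q [-0.47  0.16  1.71  0.    1.26 -2.01]
dp(tool) [  -2.  -207.8   10.3]
dr(tool) [-0.0044  0.0148 -0.0393]
```

View pics/s15.png

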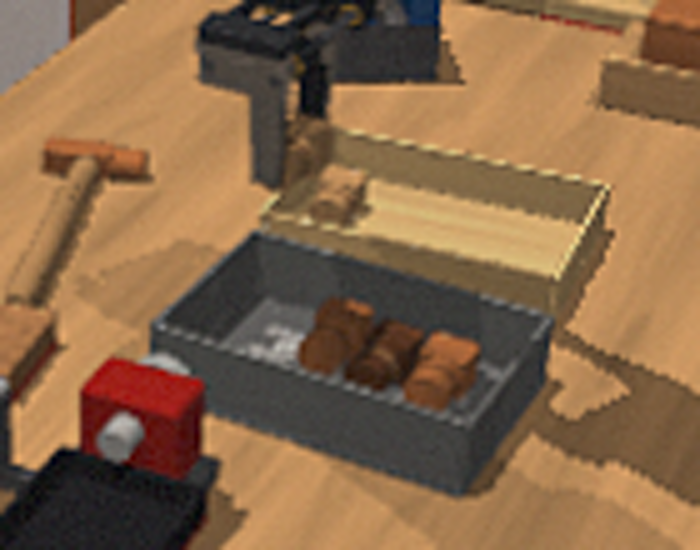

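>>> drive_tool(commands=[{"dp": [0,-52,0],"dr": [0,0,-0.04],"jaw": 50},{"dp": [-1,-52,0],"dr": [0,0,0],"jaw": 50},{"dp": [-1,-52,0],"dr": [0,0,0],"jaw": 50},{"dp": [0,-52,20],"dr": [0,0,0],"jaw": 50},{"dp": [0,0,40],"dr": [0,0,0],"jaw": 50},{"dp": [0,0,40],"dr": [0,0,0],"jaw": 50},{"dp": [0,0,15],"dr": [0,0,0],"jaw": 50},{"dp": [0,0,0],"dr": [0,0,0],"jaw": 50}])

```text
time_s: 25.92
tcp_pos: [0.5428, -0.3476, 0.0374]
orientation: [0.002, -0.005, 1.0, 0.001]
ft_force: [-0.0, -0.4, -0.6]
width: 0.65
```

Run:
```python
from h import *
plan([.540,-.350,.016],1.58)
```

```text
t 25.93 tcp [ 0.5428 -0.3476  0.0374] jawyaw 1.5808 z [ 0.003  0.002 -1.   ] F [-0.  -0.4 -0.6] w 59.8 q [-0.76  0.51  1.52  0.    1.11 -2.34]
dp(tool) [ 2.9 -2.4 21.4]
dr(tool) [0.0024 0.0033 0.0008]
```

>>> drive_tool(commands=[{"dp": [2,-2,18],"dr": [0,0,0],"jaw": 50},{"dp": [0,0,2],"dr": [0,0,0],"jaw": 50},{"dp": [0,0,0],"dr": [0,0,0],"jaw": 74},{"dp": [0,0,0],"dr": [0,0,0],"jaw": 74},{"dp": [0,0,0],"dr": [0,0,0],"jaw": 74},{"dp": [0,0,-45],"dr": [0,0,0],"jaw": 74},{"dp": [0,0,-50],"dr": [0,0,0],"jaw": 74},{"dp": [0,0,-20],"dr": [0,0,0],"jaw": 74}])

```text
time_s: 26.92
tcp_pos: [0.5428, -0.3522, 0.1383]
orientation: [0.005, -0.005, 1.0, -0.002]
ft_force: [0.5, -1.0, -1.1]
width: 0.807
```

Run:
```python
from h import *
plan([.498,-.135,.12],1.54)
p=offs("side"); crop(p,300,100,460,220,5,"s16.png")
p=offs("top")
```

```text
t 26.93 tcp [ 0.5428 -0.3522  0.1383] jawyaw 1.5807 z [ 0.011 -0.004 -1.   ] F [ 0.5 -1.  -1.1] w 74.3 q [-0.76  0.39  1.47  0.    1.27 -2.35]
dp(tool) [ 42.8 217.7  16.9]
dr(tool) [-0.0044  0.0106  0.0407]
side 0.69 83 c [ 575. -348.] sz [35. 60.] a 8.8 z [0.023 0.037] rgb [126.  95.  63.]
side 0.52 107 c [ 492. -135.] sz [65. 31.] a 82.7 z [0.035 0.05 ] rgb [125.  77.  46.]
side 0.45 119 c [ 452. -121.] sz [61. 33.] a 79.2 z [0.035 0.049] rgb [74. 47. 31.]
top 0.81 187 c [ 458. -122.] sz [59. 30.] a 80.3 z [0.04  0.052] rgb [61. 30. 14.]
top 0.71 222 c [ 414. -123.] sz [61. 31.] a 88.4 z [0.04  0.052] rgb [100.  51.  21.]
top 0.62 78 c [ 580. -329.] sz [29. 25.] a 1.1 z [0.025 0.039] rgb [92. 60. 29.]
top 0.53 192 c [ 496. -134.] sz [60. 31.] a 87.8 z [0.04  0.052] rgb [121.  60.  23.]
```

View pics/s16.png

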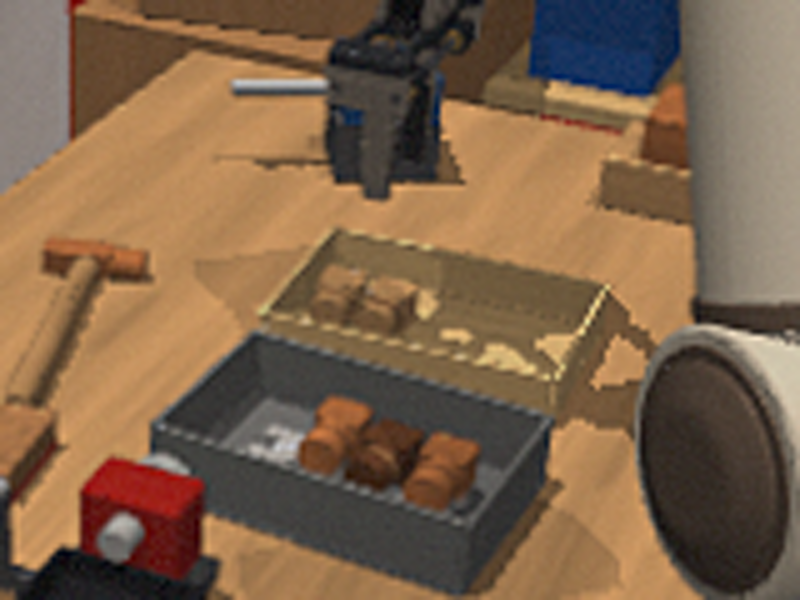

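>>> drive_tool(commands=[{"dp": [11,54.3,0],"dr": [0,0,0],"jaw": 76},{"dp": [11,54.3,0],"dr": [0,0,0],"jaw": 76},{"dp": [11,54.3,0],"dr": [0,0,0],"jaw": 76},{"dp": [11,54.3,0],"dr": [0,0,0.04],"jaw": 76},{"dp": [0,0,30],"dr": [0,0,0],"jaw": 76},{"dp": [0,0,0],"dr": [0,0,0],"jaw": 76}])

```text
time_s: 27.88
tcp_pos: [0.4921, -0.1318, 0.0998]
orientation: [-0.001, 0.015, 1.0, 0.002]
ft_force: [0.2, 0.7, 0.4]
width: 0.823
```

Run:
```python
from h import *
plan([.498,-.135,.022],1.54)
```

```text
t 27.88 tcp [ 0.4921 -0.1318  0.0998] jawyaw 1.5415 z [-0.002  0.004 -1.   ] F [0.2 0.7 0.4] w 75.7 q [-0.5   0.11  1.89  0.    1.15 -2.04]
dp(tool) [-6.2 -3.3 77.8]
dr(tool) [ 0.004  -0.002   0.0015]
```

>>> drive_tool(commands=[{"dp": [-5,-3.3,35],"dr": [0,0,0],"jaw": 76},{"dp": [0,0,30],"dr": [0,0,0],"jaw": 76},{"dp": [0,0,14],"dr": [0,0,0],"jaw": 76},{"dp": [0,0,0],"dr": [0,0,0],"jaw": 50},{"dp": [0,0,0],"dr": [0,0,0],"jaw": 50},{"dp": [0,0,0],"dr": [0,0,0],"jaw": 50},{"dp": [0,0,0],"dr": [0,0,0],"jaw": 50}])

```text
time_s: 28.75
tcp_pos: [0.5013, -0.1378, 0.0258]
orientation: [0.004, 0.015, 1.0, -0.0]
ft_force: [0.5, 0.6, 1.8]
width: 0.653
```

>>> drive_tool(commands=[{"dp": [0,0,-30],"dr": [0,0,0],"jaw": 50},{"dp": [0,0,-50],"dr": [0,0,0],"jaw": 50},{"dp": [0,0,-40],"dr": [0,0,0],"jaw": 50},{"dp": [0,0,0],"dr": [0,0,0],"jaw": 50}])

```text
time_s: 29.25
tcp_pos: [0.5025, -0.1387, 0.1491]
orientation: [0.007, 0.015, 1.0, -0.002]
ft_force: [-0.8, 0.3, -1.8]
width: 0.654
```

Run:
```python
from h import *
plan([.498,-.351,.15],1.58)
p,d=camera("side"); crop(p,300,120,440,230,5,"s17.png")
```

```text
t 29.25 tcp [ 0.5025 -0.1387  0.1491] jawyaw 1.5407 z [ 0.013 -0.004 -1.   ] F [-0.8  0.3 -1.8] w 60.2 q [-0.5   0.07  1.83  0.    1.23 -2.04]
dp(tool) [  -1.9 -212.3   -0. ]
dr(tool) [-0.004   0.0134 -0.0392]
```

View pics/s17.png

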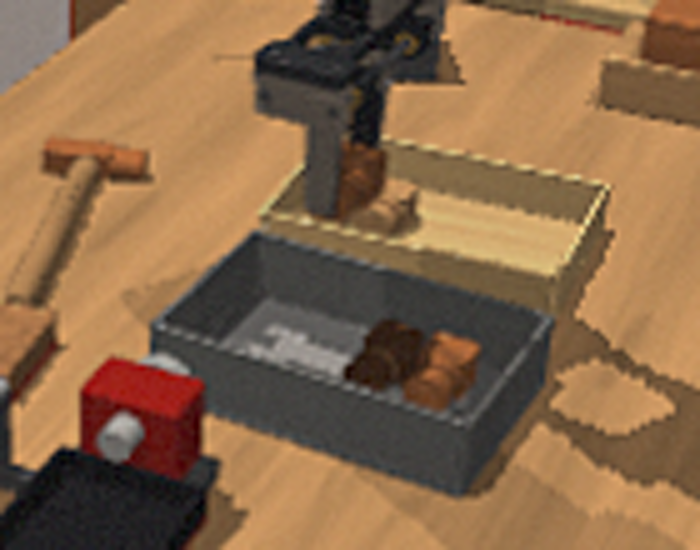

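>>> drive_tool(commands=[{"dp": [0,-53,0],"dr": [0,0,-0.04],"jaw": 50},{"dp": [0,-53,0],"dr": [0,0,0],"jaw": 50},{"dp": [0,-53,0],"dr": [0,0,0],"jaw": 50},{"dp": [0,-53,20],"dr": [0,0,0],"jaw": 50},{"dp": [0,0,40],"dr": [0,0,0],"jaw": 50},{"dp": [0,0,40],"dr": [0,0,0],"jaw": 50},{"dp": [0,0,12],"dr": [0,0,0],"jaw": 50},{"dp": [0,0,0],"dr": [0,0,0],"jaw": 50}])

```text
time_s: 30.3
tcp_pos: [0.4999, -0.3485, 0.0318]
orientation: [0.002, -0.005, 1.0, 0.001]
ft_force: [-0.6, 0.3, 0.6]
width: 0.652
```

Run:
```python
from h import *
plan([.498,-.350,.016],1.58)
```

```text
t 30.3 tcp [ 0.4999 -0.3485  0.0318] jawyaw 1.5808 z [ 0.004  0.002 -1.   ] F [-0.6  0.3  0.6] w 60.0 q [-0.81  0.44  1.63  0.    1.06 -2.39]
dp(tool) [ 2.  -1.5 15.8]
dr(tool) [0.0018 0.0041 0.0008]
```

>>> drive_tool(commands=[{"dp": [2,-1.5,14],"dr": [0,0,0],"jaw": 50},{"dp": [0,0,1],"dr": [0,0,0],"jaw": 50},{"dp": [0,0,0],"dr": [0,0,0],"jaw": 74},{"dp": [0,0,0],"dr": [0,0,0],"jaw": 74},{"dp": [0,0,0],"dr": [0,0,0],"jaw": 74},{"dp": [0,0,-45],"dr": [0,0,0],"jaw": 74},{"dp": [0,0,-50],"dr": [0,0,0],"jaw": 74},{"dp": [0,0,-20],"dr": [0,0,0],"jaw": 74}])

```text
time_s: 31.3
tcp_pos: [0.4994, -0.3524, 0.1368]
orientation: [0.005, -0.005, 1.0, -0.002]
ft_force: [-0.0, -0.1, -0.5]
width: 0.801
```

Run:
```python
from h import *
plan([.457,-.122,.12],1.52)
p=offs("side"); crop(p,300,100,460,220,5,"s18.png")
p=offs("top")
```

```text
t 31.3 tcp [ 0.4994 -0.3524  0.1368] jawyaw 1.5807 z [ 0.01  -0.004 -1.   ] F [-0.  -0.1 -0.5] w 73.7 q [-0.81  0.31  1.58  0.    1.24 -2.4 ]
dp(tool) [ 40.3 230.8  15.3]
dr(tool) [-0.0042  0.0102  0.0607]
side 0.66 92 c [ 493. -348.] sz [66. 36.] a 85.8 z [0.022 0.038] rgb [118.  75.  45.]
side 0.6 61 c [ 532. -344.] sz [29. 52.] a 2.3 z [0.023 0.037] rgb [125.  93.  61.]
side 0.55 127 c [ 451. -122.] sz [62. 36.] a 82.1 z [0.035 0.05 ] rgb [77. 48. 31.]
side 0.55 115 c [ 411. -123.] sz [63. 33.] a 87.7 z [0.035 0.05 ] rgb [117.  72.  43.]
side 0.46 88 c [ 571. -348.] sz [42. 68.] a 7.8 z [0.022 0.037] rgb [128.  96.  64.]
top 0.78 215 c [ 581. -347.] sz [34. 61.] a 5.1 z [0.026 0.039] rgb [113.  75.  37.]
top 0.75 210 c [ 456. -123.] sz [60. 33.] a 83.5 z [0.039 0.051] rgb [61. 32. 16.]
top 0.62 214 c [ 414. -123.] sz [61. 30.] a 88.8 z [0.04  0.052] rgb [104.  52.  21.]
top 0.61 138 c [ 540. -347.] sz [31. 60.] a 4.2 z [0.026 0.039] rgb [103.  68.  33.]
top 0.59 48 c [776.  12.] sz [18. 21.] a 3.0 z [0.121 0.131] rgb [97. 79. 52.]
top 0.54 87 c [ 496. -330.] sz [24. 28.] a 88.5 z [0.025 0.038] rgb [89. 49. 20.]
top 0.53 438 c [711. -31.] sz [49. 88.] a 6.0 z [0.025 0.033] rgb [127.  75.  34.]
```

View pics/s18.png

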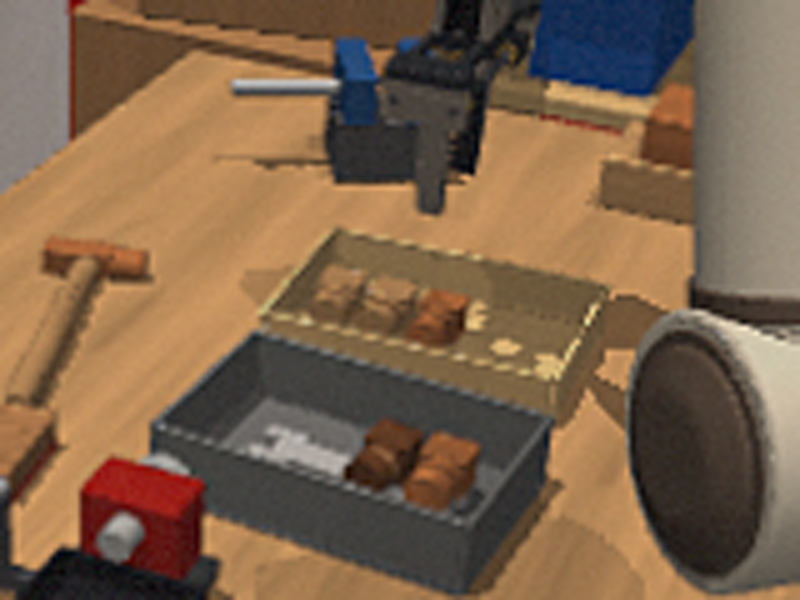

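>>> drive_tool(commands=[{"dp": [9,57.5,0],"dr": [0,0,0],"jaw": 76},{"dp": [9,57.5,0],"dr": [0,0,0],"jaw": 76},{"dp": [9,57.5,0],"dr": [0,0,0],"jaw": 76},{"dp": [9,57.5,0],"dr": [0,0,0.06],"jaw": 76},{"dp": [0,0,30],"dr": [0,0,0],"jaw": 76},{"dp": [0,0,0],"dr": [0,0,0],"jaw": 76}])

```text
time_s: 32.25
tcp_pos: [0.4568, -0.1191, 0.0988]
orientation: [-0.001, 0.025, 1.0, 0.002]
ft_force: [-0.2, 0.0, -0.9]
width: 0.827
```

Run:
```python
from h import *
plan([.457,-.1225,.022],1.52)
```

```text
t 32.25 tcp [ 0.4568 -0.1191  0.0988] jawyaw 1.5217 z [-0.002  0.004 -1.   ] F [-0.2  0.  -0.9] w 76.1 q [-0.51  0.02  1.99  0.    1.14 -2.04]
dp(tool) [-0.5 -3.7 76.8]
dr(tool) [ 0.004  -0.0018  0.0017]
```

>>> drive_tool(commands=[{"dp": [2,-2.5,35],"dr": [0,0,0],"jaw": 76},{"dp": [0,0,30],"dr": [0,0,0],"jaw": 76},{"dp": [0,0,14],"dr": [0,0,0],"jaw": 76},{"dp": [0,0,0],"dr": [0,0,0],"jaw": 50},{"dp": [0,0,0],"dr": [0,0,0],"jaw": 50},{"dp": [0,0,0],"dr": [0,0,0],"jaw": 50},{"dp": [0,0,0],"dr": [0,0,0],"jaw": 50}])

```text
time_s: 33.12
tcp_pos: [0.4588, -0.1239, 0.0244]
orientation: [0.004, 0.025, 1.0, -0.0]
ft_force: [-0.4, 0.4, 1.2]
width: 0.661
```

>>> drive_tool(commands=[{"dp": [0,0,-30],"dr": [0,0,0],"jaw": 50},{"dp": [0,0,-50],"dr": [0,0,0],"jaw": 50},{"dp": [0,0,-40],"dr": [0,0,0],"jaw": 50},{"dp": [0,0,0],"dr": [0,0,0],"jaw": 50}])

```text
time_s: 33.62
tcp_pos: [0.46, -0.125, 0.1476]
orientation: [0.007, 0.025, 1.0, -0.002]
ft_force: [0.2, -0.6, -0.6]
width: 0.661
```

Run:
```python
from h import *
plan([.456,-.350,.15],1.58)
p,d=camera("side"); crop(p,300,120,440,230,5,"s19.png")
```

```text
t 33.62 tcp [ 0.46   -0.125   0.1476] jawyaw 1.5207 z [ 0.013 -0.004 -1.   ] F [ 0.2 -0.6 -0.6] w 60.8 q [-0.52 -0.05  1.95  0.    1.23 -2.04]
dp(tool) [  -7.2 -224.9   -1.5]
dr(tool) [-0.004   0.0132 -0.0592]
```

View pics/s19.png

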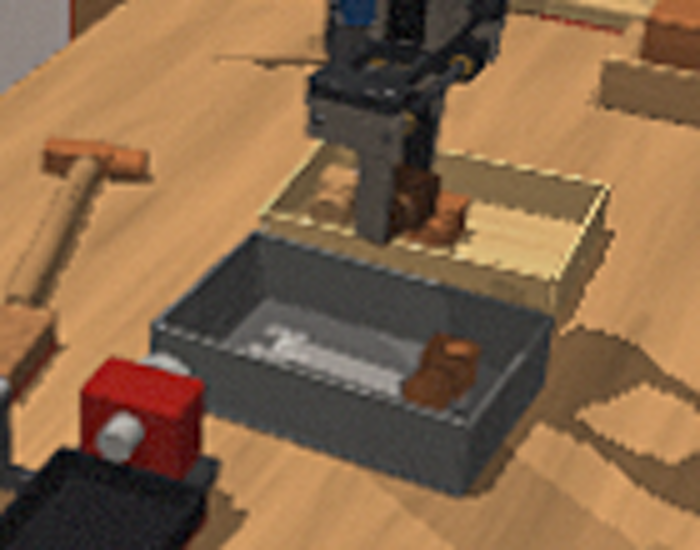

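>>> drive_tool(commands=[{"dp": [1,-56,0],"dr": [0,0,-0.06],"jaw": 50},{"dp": [1,-56,0],"dr": [0,0,0],"jaw": 50},{"dp": [1,-56,0],"dr": [0,0,0],"jaw": 50},{"dp": [1,-56,20],"dr": [0,0,0],"jaw": 50},{"dp": [0,0,40],"dr": [0,0,0],"jaw": 50},{"dp": [0,0,40],"dr": [0,0,0],"jaw": 50},{"dp": [0,0,12],"dr": [0,0,0],"jaw": 50},{"dp": [0,0,0],"dr": [0,0,0],"jaw": 50}])

```text
time_s: 34.67
tcp_pos: [0.4524, -0.3466, 0.0306]
orientation: [0.002, -0.005, 1.0, 0.001]
ft_force: [0.3, 0.1, -0.4]
width: 0.663
```

Run:
```python
from h import *
plan([.456,-.350,.015],1.58)
```

```text
t 34.67 tcp [ 0.4524 -0.3466  0.0306] jawyaw 1.5808 z [ 0.004  0.002 -1.   ] F [ 0.3  0.1 -0.4] w 61.0 q [-0.87  0.36  1.75  0.01  1.03 -2.45]
dp(tool) [-3.5 -3.4 15.6]
dr(tool) [0.0018 0.0043 0.0008]
```

>>> drive_tool(commands=[{"dp": [-3,-3,14],"dr": [0,0,0],"jaw": 50},{"dp": [0,0,1],"dr": [0,0,0],"jaw": 50},{"dp": [0,0,0],"dr": [0,0,0],"jaw": 74},{"dp": [0,0,0],"dr": [0,0,0],"jaw": 74},{"dp": [0,0,0],"dr": [0,0,0],"jaw": 74},{"dp": [0,0,-45],"dr": [0,0,0],"jaw": 74},{"dp": [0,0,-50],"dr": [0,0,0],"jaw": 74},{"dp": [0,0,-20],"dr": [0,0,0],"jaw": 74}])

```text
time_s: 35.67
tcp_pos: [0.4568, -0.352, 0.1356]
orientation: [0.005, -0.005, 1.0, -0.002]
ft_force: [-0.1, 0.2, -1.1]
width: 0.805
```

Run:
```python
from h import *
plan([.4145,-.123,.12],1.54)
p=offs("side"); crop(p,300,100,460,220,5,"s20.png")
p=offs("top")
```

```text
t 35.67 tcp [ 0.4568 -0.352   0.1356] jawyaw 1.5806 z [ 0.01  -0.005 -1.   ] F [-0.1  0.2 -1.1] w 74.0 q [-0.87  0.23  1.68  0.    1.22 -2.45]
dp(tool) [ 40.2 229.5  14.2]
dr(tool) [-0.0045  0.0099  0.0407]
side 0.57 111 c [ 410. -125.] sz [67. 31.] a 89.1 z [0.035 0.049] rgb [119.  73.  44.]
side 0.53 89 c [ 493. -348.] sz [63. 35.] a 88.4 z [0.023 0.037] rgb [117.  73.  44.]
side 0.41 73 c [ 533. -348.] sz [28. 64.] a 1.5 z [0.023 0.037] rgb [128.  96.  63.]
top 0.79 220 c [ 581. -348.] sz [34. 64.] a 4.8 z [0.026 0.039] rgb [113.  75.  37.]
top 0.75 172 c [ 497. -348.] sz [30. 62.] a 4.0 z [0.026 0.04 ] rgb [101.  54.  22.]
top 0.6 208 c [ 414. -123.] sz [61. 30.] a 89.2 z [0.04  0.051] rgb [109.  54.  21.]
top 0.49 219 c [ 540. -347.] sz [60. 32.] a 87.7 z [0.027 0.039] rgb [112.  74.  36.]
```

View pics/s20.png

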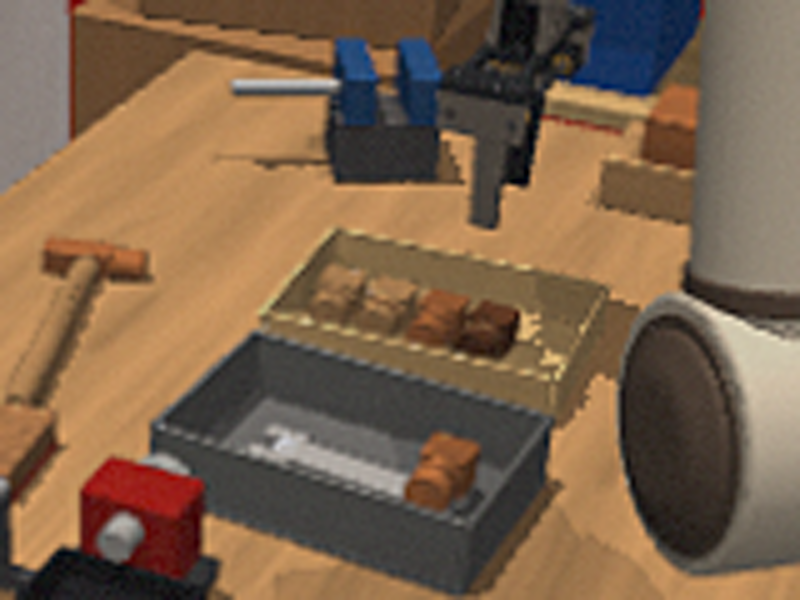

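>>> drive_tool(commands=[{"dp": [9,57.2,0],"dr": [0,0,0],"jaw": 76},{"dp": [9,57.2,0],"dr": [0,0,0],"jaw": 76},{"dp": [9,57.2,0],"dr": [0,0,0],"jaw": 76},{"dp": [9,57.2,0],"dr": [0,0,0.04],"jaw": 76},{"dp": [0,0,30],"dr": [0,0,0],"jaw": 76},{"dp": [0,0,0],"dr": [0,0,0],"jaw": 76}])

```text
time_s: 36.62
tcp_pos: [0.4148, -0.12, 0.0983]
orientation: [-0.0, 0.015, 1.0, 0.002]
ft_force: [0.0, 0.9, 0.4]
width: 0.829
```

Run:
```python
from h import *
plan([.414,-.123,.022],1.54)
p=offs("side")
```

```text
t 36.62 tcp [ 0.4148 -0.12    0.0983] jawyaw 1.5416 z [-0.     0.004 -1.   ] F [0.  0.9 0.4] w 76.3 q [-0.57 -0.09  2.1   0.    1.14 -2.11]
dp(tool) [ 0.6 -3.3 76.3]
dr(tool) [ 0.0038 -0.0004  0.0016]
side 0.68 460 c [396. 552.] sz [70. 70.] a 31.8 z [0.072 0.09 ] rgb [30. 49. 75.]
side 0.63 120 c [ 411. -123.] sz [33. 66.] a 0.0 z [0.035 0.049] rgb [102.  66.  43.]
side 0.62 73 c [ 575. -347.] sz [32. 59.] a 7.8 z [0.024 0.038] rgb [145. 108.  71.]
side 0.53 40 c [ 439. -354.] sz [17. 66.] a 4.6 z [0.023 0.037] rgb [74. 48. 32.]
```

>>> drive_tool(commands=[{"dp": [3,-2.5,35],"dr": [0,0,0],"jaw": 76},{"dp": [0,0,30],"dr": [0,0,0],"jaw": 76},{"dp": [0,0,14],"dr": [0,0,0],"jaw": 76},{"dp": [0,0,0],"dr": [0,0,0],"jaw": 50},{"dp": [0,0,0],"dr": [0,0,0],"jaw": 50},{"dp": [0,0,0],"dr": [0,0,0],"jaw": 50},{"dp": [0,0,0],"dr": [0,0,0],"jaw": 50}])

```text
time_s: 37.6
tcp_pos: [0.4157, -0.1251, 0.0235]
orientation: [0.004, 0.015, 1.0, -0.001]
ft_force: [-0.7, 0.0, 4.7]
width: 0.652
```

>>> drive_tool(commands=[{"dp": [0,0,-30],"dr": [0,0,0],"jaw": 50},{"dp": [0,0,-50],"dr": [0,0,0],"jaw": 50},{"dp": [0,0,-40],"dr": [0,0,0],"jaw": 50},{"dp": [0,0,0],"dr": [0,0,0],"jaw": 50}])

```text
time_s: 38.1
tcp_pos: [0.4164, -0.1259, 0.146]
orientation: [0.006, 0.015, 1.0, -0.002]
ft_force: [-0.2, -0.7, -0.4]
width: 0.652
```

Run:
```python
from h import *
plan([.414,-.350,.15],1.60)
p,d=camera("side"); crop(p,300,120,440,230,5,"s21.png")
```

```text
t 38.1 tcp [ 0.4164 -0.1259  0.146 ] jawyaw 1.5408 z [ 0.013 -0.004 -1.   ] F [-0.2 -0.7 -0.4] w 60.0 q [-0.58 -0.16  2.06  0.    1.23 -2.12]
dp(tool) [  -4.3 -224.1   -3. ]
dr(tool) [-0.0044  0.0126 -0.0591]
```

View pics/s21.png

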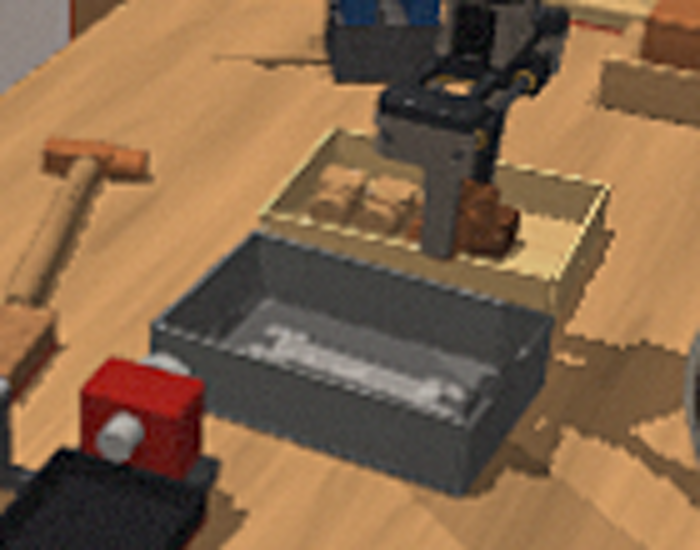

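>>> drive_tool(commands=[{"dp": [-1,-56,0],"dr": [0,0,-0.06],"jaw": 50},{"dp": [-1,-56,0],"dr": [0,0,0],"jaw": 50},{"dp": [0,-56,0],"dr": [0,0,0],"jaw": 50},{"dp": [0,-56,20],"dr": [0,0,0],"jaw": 50},{"dp": [0,0,40],"dr": [0,0,0],"jaw": 50},{"dp": [0,0,40],"dr": [0,0,0],"jaw": 50},{"dp": [0,0,10],"dr": [0,0,0],"jaw": 50},{"dp": [0,0,0],"dr": [0,0,0],"jaw": 50}])

```text
time_s: 39.15
tcp_pos: [0.4196, -0.3476, 0.0316]
orientation: [0.002, -0.015, 1.0, 0.001]
ft_force: [-0.3, 0.4, -0.2]
width: 0.651
```

Run:
```python
from h import *
plan([.4135,-.350,.015],1.60)
```

```text
t 39.15 tcp [ 0.4196 -0.3476  0.0316] jawyaw 1.6009 z [ 0.005  0.002 -1.   ] F [-0.3  0.4 -0.2] w 59.9 q [-0.92  0.3   1.82  0.01  1.02 -2.52]
dp(tool) [ 6.3 -2.2 16.6]
dr(tool) [0.0015 0.0046 0.0009]
```

>>> drive_tool(commands=[{"dp": [6,-2,0],"dr": [0,0,0],"jaw": 50},{"dp": [0,0,14],"dr": [0,0,0],"jaw": 50},{"dp": [0,0,1],"dr": [0,0,0],"jaw": 50},{"dp": [0,0,0],"dr": [0,0,0],"jaw": 74},{"dp": [0,0,0],"dr": [0,0,0],"jaw": 74},{"dp": [0,0,0],"dr": [0,0,0],"jaw": 74},{"dp": [0,0,-45],"dr": [0,0,0],"jaw": 74},{"dp": [0,0,-60],"dr": [0,0,0],"jaw": 74}])

```text
time_s: 40.15
tcp_pos: [0.4127, -0.3494, 0.1222]
orientation: [0.002, -0.015, 1.0, 0.001]
ft_force: [0.4, -1.0, 0.4]
width: 0.804
```

```bash
cat >> h.py <<'E'
def spn(c):
    p,d=camera(c); w=world(c,d)
    for o in cut_out(c,"spanner")[:2]:
        P=w[o["region"]]; P=P[~np.isnan(P[:,0])]
        zm=np.median(P[:,2]); P=P[(abs(P[:,2]-zm)<.01)]
        q=P[:,:2]-P[:,:2].mean(0); vt=np.linalg.svd(q,full_matrices=False)[2][0]
        print(c,round(o["score"],2),o["extent"],len(P),P.mean(0).round(4),"rect",rect(P),"yaw",round(np.arctan2(vt[1],vt[0]),3),"z",np.percentile(P[:,2],[5,50,95]).round(3))
    return p
E
python3 - <<'E'
from h import *
st()
p=spn("side"); crop(p,300,100,460,220,5,"s22.png")
p=spn("top"); crop(p,360,170,530,290,4,"t22.png")
E
```

```text
t 40.15 tcp [ 0.4127 -0.3494  0.1222] jawyaw 1.6005 z [ 0.004  0.003 -1.   ] F [ 0.4 -1.   0.4] w 73.9 q [-0.93  0.16  1.79  0.01  1.2  -2.53]
side 0.73 [351.9, 187.4, 391.8, 200.7] 215 [ 0.4775 -0.1305  0.0145] rect ((473.98065185546875, -135.54600524902344), (45.7815055847168, 155.6770782470703), 86.24047088623047) yaw 3.055 z [0.009 0.015 0.017]
side 0.66 [351.3, 243.9, 402.3, 283.8] 623 [0.3369 0.2115 0.0175] rect ((332.5447082519531, 188.59542846679688), (201.9984893798828, 43.10844802856445), 71.56627655029297) yaw 1.244 z [0.011 0.018 0.022]
top 0.73 [396.8, 210.6, 409.3, 261.3] 494 [ 0.4769 -0.1276  0.0162] rect ((478.36376953125, -128.62693786621094), (41.89523696899414, 160.5787811279297), 84.82231140136719) yaw 3.047 z [0.012 0.016 0.02 ]
top 0.49 [209.1, 125.0, 347.0, 239.4] 964 [0.6247 0.2466 0.1236] rect ((580.3986206054688, 258.5382080078125), (163.8296356201172, 371.945556640625), 8.506507873535156) yaw 1.936 z [0.115 0.124 0.133]
```

View pics/s22.png

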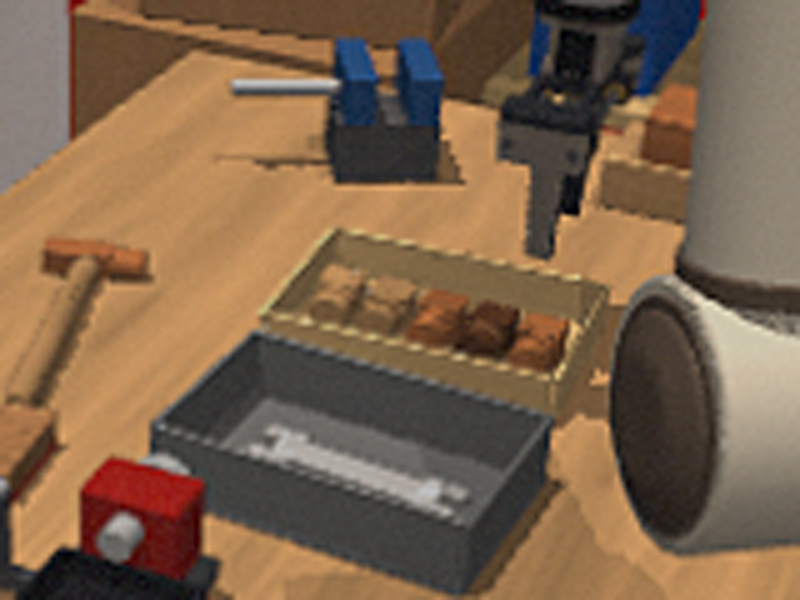

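View pics/t22.png

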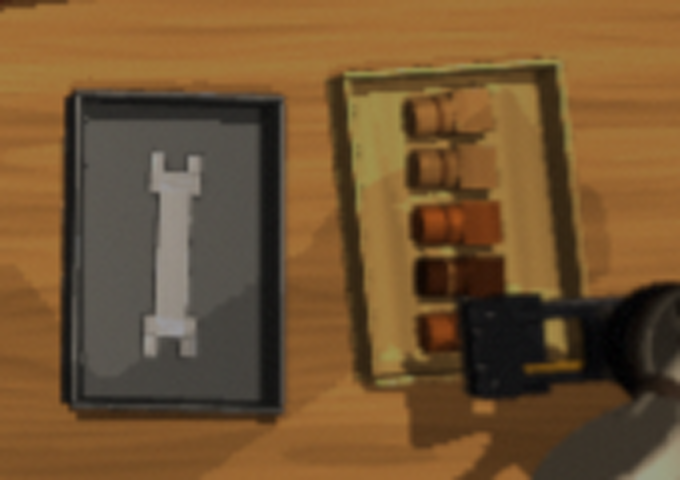

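Run:
```python
from h import *
plan([.477,-.128,.1],1.48)
p,d=camera("side"); w=world("side",d); pi=p.astype(int)
c,s=np.cos(yawL),np.sin(yawL)
for n in("side","top"):
    p,d=camera(n); w=world(n,d); pi=p.astype(int)
    D=w[...,:2]-O; lx=c*D[...,0]+s*D[...,1]; ly=-s*D[...,0]+c*D[...,1]; Z=w[...,2]
    m=(abs(lx)<.075)&(ly>-.14)&(ly<.098)&(pi.max(-1)<60)
    f=m&(abs(Z-.057)<.004); r=m&(Z>.069)&(Z<.08)
    for k,q in(("floor",f),("rim",r)):
        print(n,k,q.sum(),np.percentile(lx[q],[0,2,98,100]).round(3),np.percentile(ly[q],[0,2,98,100]).round(3))
```

```text
t 40.35 tcp [ 0.4143 -0.3515  0.1239] jawyaw 1.6007 z [ 0.008 -0.003 -1.   ] F [-0.2 -0.  -0.8] w 74.4 q [-0.93  0.16  1.78  0.01  1.19 -2.53]
dp(tool) [-69.1 221.6  23.8]
dr(tool) [-0.0026  0.0081  0.1207]
side floor 849 [-0.063 -0.062  0.033  0.075] [-0.13  -0.127  0.078  0.09 ]
side rim 220 [-0.064 -0.063  0.071  0.074] [-0.132 -0.13   0.089  0.09 ]
top floor 1684 [-0.059 -0.052  0.045  0.075] [-0.131 -0.119  0.086  0.098]
top rim 299 [-0.059 -0.059  0.042  0.074] [-0.129 -0.127  0.09   0.091]
```

Run:
```python
from h import *
c,s=np.cos(yawL),np.sin(yawL)
for n in("side","top"):
    p,d=camera(n); w=world(n,d); pi=p.astype(int)
    D=w[...,:2]-O; lx=c*D[...,0]+s*D[...,1]; ly=-s*D[...,0]+c*D[...,1]; Z=w[...,2]
    m=(abs(lx)<.09)&(ly>-.10)&(ly<.06)
    for b in np.arange(-.08,.08,.005):
        q=m&(lx>=b)&(lx<b+.005)
        print(n,round(b,3),q.sum(),np.percentile(Z[q],[10,50,90]).round(3) if q.sum() else "")
```

```text
side -0.08 66 [-0.003 -0.001  0.002]
side -0.075 65 [-0.003 -0.001  0.002]
side -0.07 59 [-0.003 -0.001  0.001]
side -0.065 237 [-0.002  0.056  0.07 ]
side -0.06 105 [-0.003  0.001  0.072]
side -0.055 56 [-0.003 -0.001  0.   ]
side -0.05 110 [-0.003  0.001  0.055]
side -0.045 148 [-0.002  0.005  0.055]
side -0.04 70 [0.052 0.053 0.055]
side -0.035 64 [0.052 0.053 0.055]
side -0.03 64 [0.052 0.054 0.055]
side -0.025 60 [0.052 0.053 0.055]
side -0.02 58 [0.052 0.054 0.056]
side -0.015 52 [0.052 0.054 0.055]
side -0.01 51 [0.052 0.054 0.056]
side -0.005 42 [0.052 0.054 0.055]
side 0.0 46 [0.052 0.054 0.056]
side 0.005 43 [0.052 0.054 0.055]
side 0.01 43 [0.052 0.054 0.055]
side 0.015 43 [0.052 0.054 0.055]
side 0.02 43 [0.052 0.054 0.055]
side 0.025 44 [0.052 0.054 0.055]
side 0.03 137 [0.053 0.063 0.072]
side 0.035 30 [0.068 0.07  0.072]
side 0.04 0 
side 0.045 0 
side 0.05 0 
side 0.055 0 
side 0.06 0 
side 0.065 0 
side 0.07 88 [0.102 0.106 0.109]
side 0.075 77 [0.107 0.109 0.111]
top -0.08 82 [-0.004 -0.001  0.002]
top -0.075 79 [-0.004 -0.001  0.002]
top -0.07 83 [-0.003 -0.     0.
[... 285 characters left out ...]
.025 90 [0.052 0.054 0.057]
top -0.02 87 [0.052 0.055 0.058]
top -0.015 82 [0.051 0.055 0.058]
top -0.01 93 [0.052 0.054 0.057]
top -0.005 84 [0.052 0.055 0.057]
top 0.0 86 [0.052 0.055 0.057]
top 0.005 89 [0.052 0.055 0.057]
top 0.01 84 [0.052 0.055 0.058]
top 0.015 87 [0.052 0.055 0.057]
top 0.02 90 [0.053 0.055 0.058]
top 0.025 83 [0.052 0.054 0.058]
top 0.03 88 [0.053 0.055 0.058]
top 0.035 117 [0.055 0.071 0.074]
top 0.04 47 [0.047 0.051 0.073]
top 0.045 16 [0.048 0.049 0.051]
top 0.05 64 [-0.004 -0.001  0.003]
top 0.055 77 [-0.004 -0.001  0.003]
top 0.06 77 [-0.003  0.     0.003]
top 0.065 82 [-0.003 -0.     0.003]
top 0.07 80 [-0.004 -0.     0.003]
top 0.075 179 [-0.002  0.107  0.111]
```

>>> drive_tool(commands=[{"dp": [-17.3,55.4,0],"dr": [0,0,0],"jaw": 50},{"dp": [-17.3,55.4,0],"dr": [0,0,0],"jaw": 50},{"dp": [-17.3,55.4,0],"dr": [0,0,0],"jaw": 50},{"dp": [-17.3,55.4,0],"dr": [0,0,0.12],"jaw": 50},{"dp": [0,0,30],"dr": [0,0,0],"jaw": 50},{"dp": [0,0,20],"dr": [0,0,0],"jaw": 50},{"dp": [0,0,0],"dr": [0,0,0],"jaw": 50}])

```text
time_s: 41.48
tcp_pos: [0.4745, -0.1258, 0.0704]
orientation: [0.001, 0.045, 0.999, 0.001]
ft_force: [0.3, 0.1, -1.1]
width: 0.545
```

Run:
```python
from h import *
plan([.477,-.128,.008],1.48)
p=spn("side"); crop(p,300,120,440,230,5,"s23.png")
```

```text
t 41.48 tcp [ 0.4745 -0.1258  0.0704] jawyaw 1.4809 z [ 0.001  0.003 -1.   ] F [ 0.3  0.1 -1.1] w 50.1 q [-0.51  0.11  1.96  0.    1.08 -1.99]
dp(tool) [-2.6 -2.2 62.4]
dr(tool) [0.0027 0.0009 0.0009]
side 0.61 [351.6, 185.3, 390.5, 200.1] 189 [ 0.4824 -0.1298  0.0147] rect ((479.302734375, -130.2419891357422), (40.222904205322266, 145.4658203125), 85.28807067871094) yaw 3.019 z [0.011 0.015 0.018]
```

View pics/s23.png

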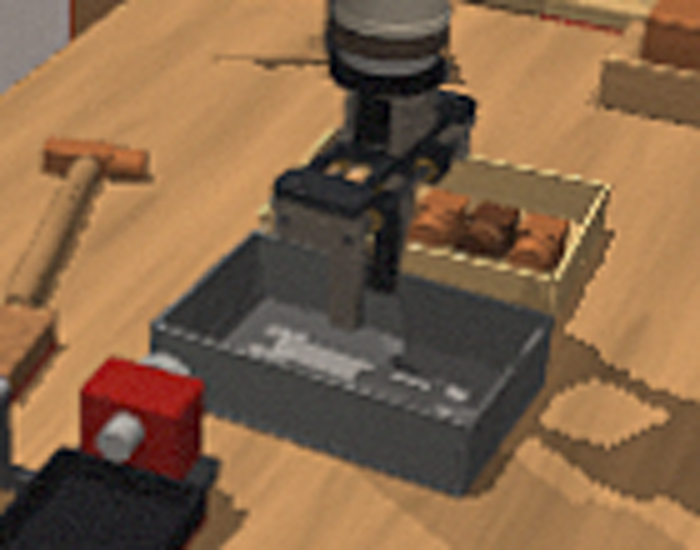

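>>> drive_tool(commands=[{"dp": [-2,-1.5,30],"dr": [0,0,0],"jaw": 50},{"dp": [0,0,25],"dr": [0,0,0],"jaw": 50},{"dp": [0,0,4],"dr": [0,0,0],"jaw": 50},{"dp": [0,0,0],"dr": [0,0,0],"jaw": 50},{"dp": [0,0,0],"dr": [0,0,0],"jaw": 50}])

```text
time_s: 42.2
tcp_pos: [0.4798, -0.1294, 0.0152]
orientation: [0.004, 0.045, 0.999, -0.001]
ft_force: [0.5, -0.1, -0.2]
width: 0.543
```

Run:
```python
from h import *
plan([.478,-.128,.008],1.48)
```

```text
t 42.2 tcp [ 0.4798 -0.1294  0.0152] jawyaw 1.4806 z [ 0.008 -0.001 -1.   ] F [ 0.5 -0.1 -0.2] w 49.9 q [-0.51  0.21  1.97  0.    0.95 -1.99]
dp(tool) [2.  1.2 7.2]
dr(tool) [-0.0006  0.0084  0.0006]
```

>>> drive_tool(commands=[{"dp": [0,0,6],"dr": [0,0.008,0],"jaw": 50},{"dp": [0,0,1],"dr": [0,0,0],"jaw": 50},{"dp": [0,0,0],"dr": [0,0,0],"jaw": 12},{"dp": [0,0,0],"dr": [0,0,0],"jaw": 12},{"dp": [0,0,0],"dr": [0,0,0],"jaw": 12},{"dp": [0,0,0],"dr": [0,0,0],"jaw": 12},{"dp": [0,0,0],"dr": [0,0,0],"jaw": 12}], grip_force=40)

```text
time_s: 43.08
tcp_pos: [0.4788, -0.1288, 0.0069]
orientation: [-0.001, 0.045, 0.999, 0.0]
ft_force: [-0.1, -0.4, 0.1]
width: 0.274
```

Run:
```python
from h import *
st()
```

```text
t 43.08 tcp [ 0.4788 -0.1288  0.0069] jawyaw 1.4806 z [-0.002  0.    -1.   ] F [-0.1 -0.4  0.1] w 25.2 q [-0.51  0.24  1.96 -0.    0.94 -1.99]
```

>>> drive_tool(commands=[{"dp": [0,0,-25],"dr": [0,0,0],"jaw": 12},{"dp": [0,0,-40],"dr": [0,0,0],"jaw": 12},{"dp": [0,0,-50],"dr": [0,0,0],"jaw": 12},{"dp": [0,0,-50],"dr": [0,0,0],"jaw": 12},{"dp": [0,0,-35],"dr": [0,0,0],"jaw": 12},{"dp": [0,0,0],"dr": [0,0,0],"jaw": 12}])

```text
time_s: 43.82
tcp_pos: [0.4807, -0.1296, 0.2094]
orientation: [0.002, 0.045, 0.999, -0.001]
ft_force: [0.5, 0.0, -2.3]
width: 0.281
```

>>> drive_tool(commands=[{"dp": [0,0,0],"dr": [0,0,0.18],"jaw": 12},{"dp": [0,0,0],"dr": [0,0,0.18],"jaw": 12},{"dp": [0,0,0],"dr": [0,0,0.18],"jaw": 12},{"dp": [0,0,0],"dr": [0,0,0.18],"jaw": 12},{"dp": [0,0,0],"dr": [0,0,0.18],"jaw": 12},{"dp": [0,0,0],"dr": [0,0,0.18],"jaw": 12},{"dp": [0,0,0],"dr": [0,0,0.18],"jaw": 12},{"dp": [0,0,0],"dr": [0,0,0.18],"jaw": 12}])

```text
time_s: 44.82
tcp_pos: [0.4777, -0.1281, 0.2037]
orientation: [-0.003, 0.695, 0.719, -0.001]
ft_force: [-0.8, -0.5, -2.2]
width: 0.279
```

Run:
```python
from h import *
plan(L2W(-.010,-.020,.2),.036)
p=spn("side"); crop(p,280,60,440,200,5,"s24.png")
```

```text
t 44.83 tcp [ 0.4777 -0.1281  0.2037] jawyaw 0.0346 z [-0.006  0.003 -1.   ] F [-0.8 -0.5 -2.2] w 25.7 q [-0.51 -0.04  1.82 -0.    1.36 -0.54]
dp(tool) [352.4  62.    4.5]
dr(tool) [-0.006  -0.0032 -0.0014]
side 0.56 [361.8, 134.6, 387.9, 156.3] 161 [ 0.4724 -0.0893  0.2115] rect ((471.2839050292969, -118.30683135986328), (38.69901657104492, 144.7919921875), 1.0730853080749512) yaw 1.658 z [0.206 0.212 0.214]
side 0.39 [360.3, 156.8, 373.2, 167.4] 65 [ 0.5729 -0.3357  0.0296] rect ((572.4003295898438, -337.6280212402344), (39.86765670776367, 52.475589752197266), 20.058027267456055) yaw 1.588 z [0.02  0.03  0.037]
```

View pics/s24.png

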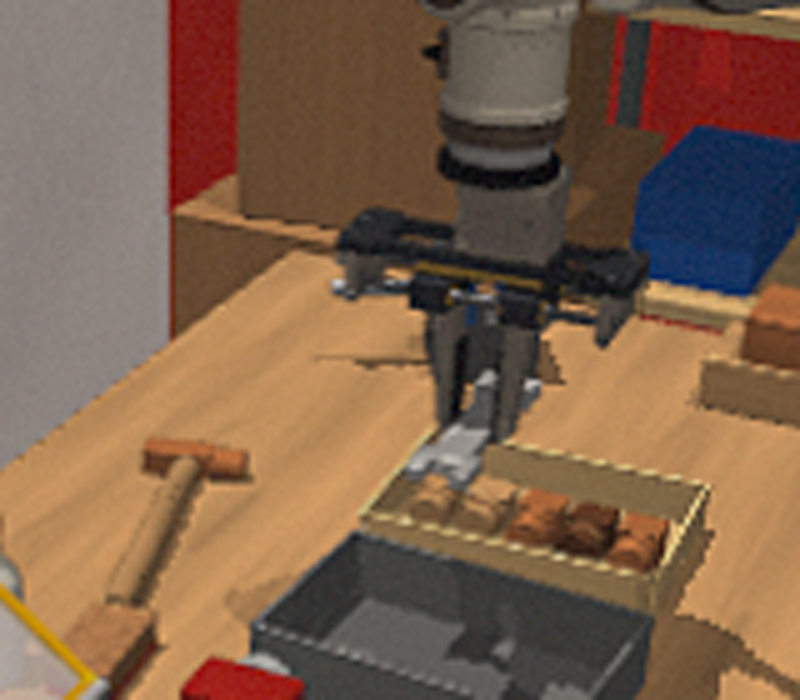

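>>> drive_tool(commands=[{"dp": [50.3,8.6,0],"dr": [0,0,0],"jaw": 12},{"dp": [50.3,8.6,0],"dr": [0,0,0],"jaw": 12},{"dp": [50.3,8.6,0],"dr": [0,0,0],"jaw": 12},{"dp": [50.3,8.6,0],"dr": [0,0,0],"jaw": 12},{"dp": [50.3,8.6,0],"dr": [0,0,0],"jaw": 12},{"dp": [50.3,8.6,0],"dr": [0,0,0],"jaw": 12},{"dp": [50.3,8.6,0],"dr": [0,0,0],"jaw": 12},{"dp": [0,0,0],"dr": [0,0,0],"jaw": 12}])

```text
time_s: 45.92
tcp_pos: [0.5237, 0.2282, 0.2048]
orientation: [-0.002, 0.69, 0.724, -0.001]
ft_force: [0.0, -0.2, -2.8]
width: 0.275
```

>>> drive_tool(commands=[{"dp": [0,0,35],"dr": [0,0,0],"jaw": 12},{"dp": [0,0,25],"dr": [0,0,0],"jaw": 12},{"dp": [0,0,0],"dr": [0,0,0],"jaw": 12},{"dp": [0,0,0],"dr": [0,0,0],"jaw": 12}])

```text
time_s: 46.42
tcp_pos: [0.5253, 0.2249, 0.1475]
orientation: [-0.001, 0.692, 0.721, -0.0]
ft_force: [-0.1, -0.4, -1.5]
width: 0.277
```

Run:
```python
from h import *
plan(L2W(-.010,-.020,.059),.036)
p=spn("side"); crop(p,220,100,400,260,4,"s25.png")
```

```text
t 46.42 tcp [0.5253 0.2249 0.1475] jawyaw 0.041 z [-0.001  0.001 -1.   ] F [-0.1 -0.4 -1.5] w 25.5 q [0.19 0.21 1.68 0.   1.26 0.15]
dp(tool) [ 1.2  2.3 88.5]
dr(tool) [-0.0013 -0.0006  0.005 ]
side 0.79 [292.6, 195.8, 331.2, 227.6] 305 [0.5191 0.2558 0.1552] rect ((520.3597412109375, 229.13360595703125), (39.66203689575195, 153.07464599609375), 1.632857322692871) yaw 1.555 z [0.15  0.156 0.158]
```

View pics/s25.png

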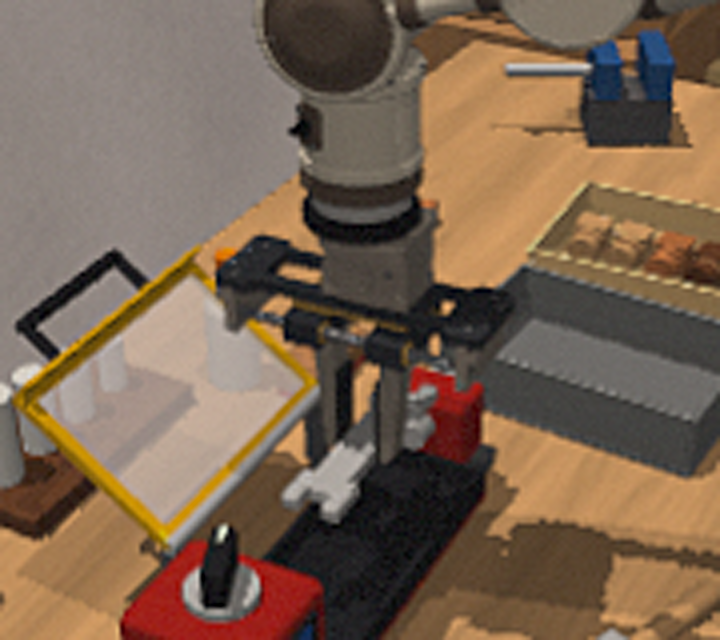

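>>> drive_tool(commands=[{"dp": [0,0,35],"dr": [0,0,0.005],"jaw": 12},{"dp": [0,0,25],"dr": [0,0,0],"jaw": 12},{"dp": [0,0,14],"dr": [0,0,0],"jaw": 12},{"dp": [0,0,0],"dr": [0,0,0],"jaw": 12},{"dp": [0,0,0],"dr": [0,0,0],"jaw": 12}])

```text
time_s: 47.15
tcp_pos: [0.5259, 0.2257, 0.0744]
orientation: [-0.0, 0.694, 0.72, 0.001]
ft_force: [0.9, -0.2, -1.3]
width: 0.278
```

Run:
```python
from h import *
plan(L2W(-.012,-.020,.059),.036)
p=spn("side"); crop(p,220,100,400,260,4,"s26.png")
```

```text
t 47.15 tcp [0.5259 0.2257 0.0744] jawyaw 0.0357 z [ 0.001  0.001 -1.   ] F [ 0.9 -0.2 -1.3] w 25.6 q [0.19 0.3  1.73 0.   1.12 0.16]
dp(tool) [ 0.4 -0.4 15.4]
dr(tool) [ 0.0006 -0.0011 -0.0003]
side 0.72 [294.3, 217.9, 327.2, 252.9] 276 [0.5177 0.2516 0.0823] rect ((521.83740234375, 228.01150512695312), (40.71881103515625, 156.20578002929688), 1.5039182901382446) yaw 1.573 z [0.077 0.083 0.085]
side 0.25 [268.3, 229.8, 285.7, 255.5] 173 [0.5245 0.3977 0.1473] rect ((529.2172241210938, 393.066162109375), (45.34786605834961, 42.481201171875), 38.209842681884766) yaw 1.045 z [0.142 0.147 0.156]
```

View pics/s26.png

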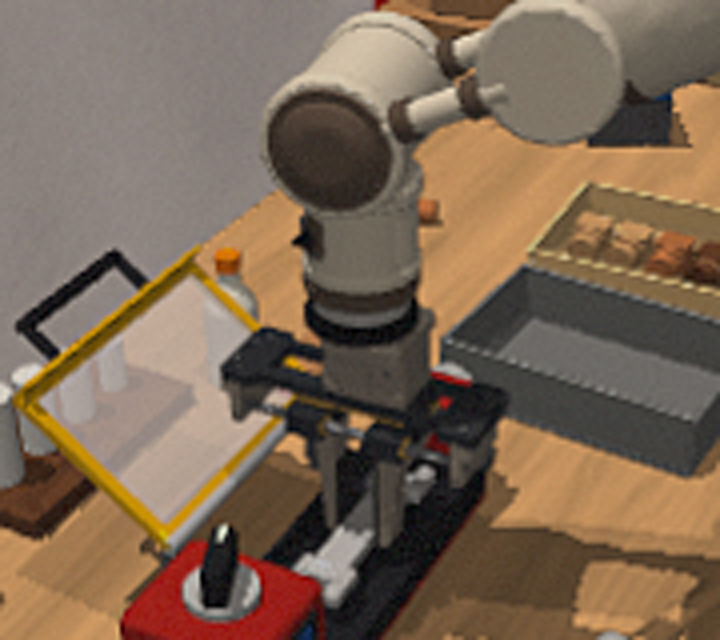

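>>> drive_tool(commands=[{"dp": [0,0,10],"dr": [0,0,0],"jaw": 12},{"dp": [0,0,5],"dr": [0,0,0],"jaw": 12},{"dp": [0,0,0],"dr": [0,0,0],"jaw": 12}])

```text
time_s: 47.62
tcp_pos: [0.5244, 0.2255, 0.0574]
orientation: [-0.001, 0.694, 0.72, -0.001]
ft_force: [0.3, 0.2, -2.0]
width: 0.276
```

Run:
```python
from h import *
st()
```

```text
t 47.62 tcp [0.5244 0.2255 0.0574] jawyaw 0.0356 z [-0.003  0.    -1.   ] F [ 0.3  0.2 -2. ] w 25.4 q [0.19 0.32 1.73 0.   1.09 0.16]
```

Spanner ~0.5 mm above the floor; release (opening only to 38) and lift straight.

>>> drive_tool(commands=[{"dp": [0,0,0],"dr": [0,0,0],"jaw": 38},{"dp": [0,0,0],"dr": [0,0,0],"jaw": 38},{"dp": [0,0,0],"dr": [0,0,0],"jaw": 38},{"dp": [0,0,-15],"dr": [0,0,0],"jaw": 38},{"dp": [0,0,-35],"dr": [0,0,0],"jaw": 38},{"dp": [0,0,-50],"dr": [0,0,0],"jaw": 38},{"dp": [0,0,-50],"dr": [0,0,0],"jaw": 38},{"dp": [-40,-40,-20],"dr": [0,0,0],"jaw": 38}])

```text
time_s: 48.62
tcp_pos: [0.4894, 0.1848, 0.2333]
orientation: [0.002, 0.694, 0.72, 0.003]
ft_force: [0.4, -1.1, 0.2]
width: 0.411
```

>>> drive_tool(commands=[{"dp": [-50,-30,0],"dr": [0,0,0],"jaw": 38},{"dp": [-60,-20,0],"dr": [0,0,0],"jaw": 38},{"dp": [-60,0,0],"dr": [0,0,0],"jaw": 38},{"dp": [-60,0,0],"dr": [0,0,0],"jaw": 38},{"dp": [-60,0,0],"dr": [0,0,0],"jaw": 38},{"dp": [-50,0,0],"dr": [0,0,0],"jaw": 38},{"dp": [0,0,0],"dr": [0,0,0],"jaw": 38}])

```text
time_s: 49.5
tcp_pos: [0.4487, -0.1598, 0.2289]
orientation: [-0.0, 0.696, 0.718, -0.001]
ft_force: [0.2, 0.6, -1.2]
width: 0.415
```

Run:
```python
from h import *
st()
p=spn("side"); crop(p,200,80,440,280,3.3,"s27.png")
p=spn("top"); crop(p,150,80,540,300,2,"t27.png")
p=offs("top")
```

```text
t 49.5 tcp [ 0.4487 -0.1598  0.2289] jawyaw 0.0307 z [-0.001 -0.001 -1.   ] F [ 0.2  0.6 -1.2] w 38.2 q [-0.6  -0.11  1.84 -0.    1.41 -0.63]
side 0.84 [299.5, 221.0, 328.3, 254.8] 357 [0.5173 0.2296 0.0649] rect ((519.93603515625, 226.71206665039062), (38.93182373046875, 159.93798828125), 2.4423515796661377) yaw 1.671 z [0.06  0.065 0.067]
top 0.65 [262.8, 215.1, 313.1, 228.4] 473 [0.5243 0.2287 0.0666] rect ((523.3697509765625, 226.32949829101562), (153.2158203125, 39.51897048950195), 89.67250061035156) yaw 1.576 z [0.063 0.067 0.07 ]
top 0.65 39 c [ 551. -349.] sz [60. 19.] a 78.5 z [0.031 0.039] rgb [140.  99.  52.]
top 0.61 218 c [ 581. -347.] sz [34. 61.] a 5.2 z [0.027 0.039] rgb [123.  84.  42.]
top 0.38 180 c [ 574. -396.] sz [91. 79.] a 4.6 z [0.026 0.047] rgb [116.  93.  48.]
```

View pics/s27.png

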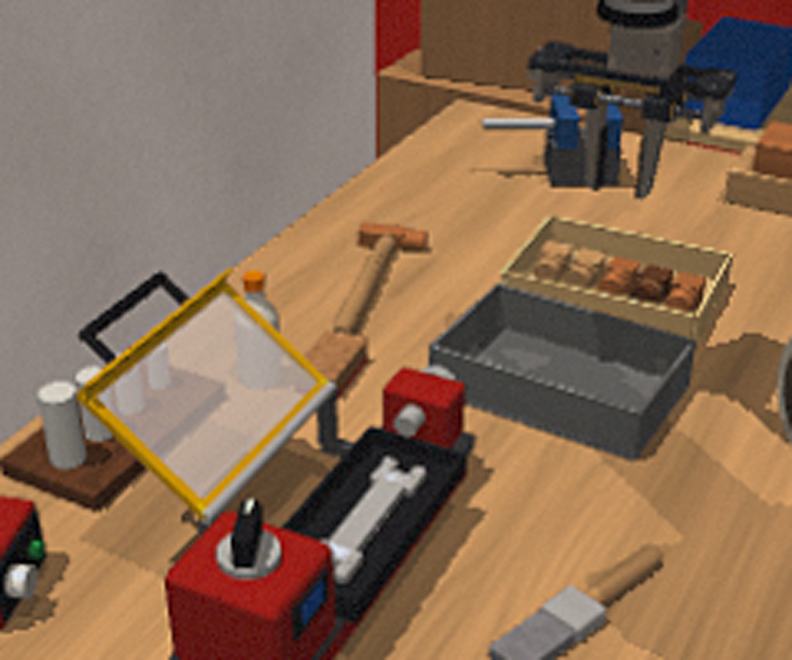

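View pics/t27.png

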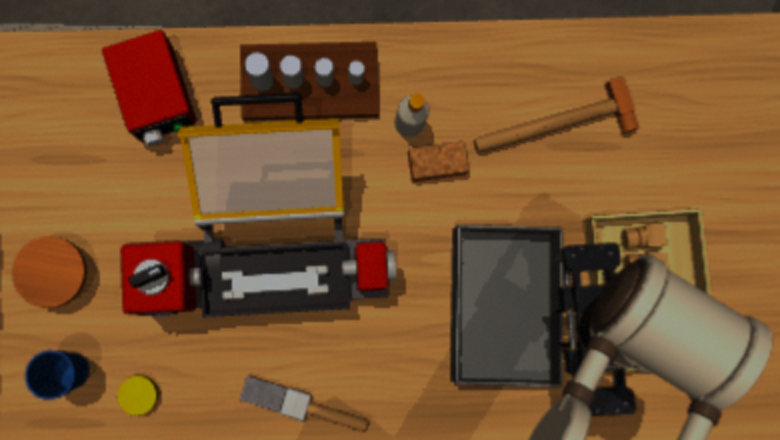

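Run:
```python
from workcell import *
print(hand_in()); print(state()["time_s"])
```

```text
the job is handed in; nothing more can be done
None
the job is handed in; nothing more can be done
```

I did the whole job in the order you asked and handed it in at about 50 s of robot time. `hand_in()` gives no verdict.

- **Guard:** I swung it up and over by its bar and let go at about 2.4 rad. It stays lying back on its own.
- **Spindle lock:** I turned the knob 1.19 rad clockwise. It stayed at its locked angle after release in every later picture.
- **Offcuts:** All five were there at the start, four in the bin and one in the tray. They now stand in a row in the scrap crate, and the bin is empty.
- **Spanner:** It lies flat and roughly centred in the black tray, with its top about 66 mm above the bench (67 mm expected).

**Last checks:** The final side and top pictures show all of this, the bystanders look unmoved, and the gripper is clear of everything. In the last top picture the arm hid part of the crate, so the network picked out only two of the offcuts there. The side picture shows all five. The two cameras disagreed by a few millimetres on positions, which made no difference to the result. No grip slipped, and I saw no offcut knocked aside.

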